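Clamp a component block home in a tester

ROBOT

A 6-joint arm with a two-finger parallel gripper is mounted at the origin on the work surface. World frame = base frame: x ahead of the robot, y to its left, z up, the work surface at z = 0. Lengths are in m, angles in rad, forces in N, time in s.
With the tool pointing down it reaches from about 0.4 to 0.825 m from the base axis. Payload 7 kg.
Tool frame: the origin (TCP) lies midway between the tips of the shut fingers; the grasp point (between the pads) lies 19 mm behind it; z points along the fingers, x is the direction in which the jaws open and shut, and the axes are right-handed (so a half turn about z gives the same grasp; the last joint's range is limited). The gripper opens to 88 mm and grips with 3 to 60 N. Pads are 19 mm wide; open, the fingers measure 130 mm over their backs; the gripper's body (78 mm by 193 mm) begins 47 mm behind the grasp point.
Start: joints at [1.418, 0.359, 0.012, 0, -1.224, -0.288], TCP at [0.288, 0.61, 0.2] pointing down, gripper open.
Joint ranges: [-3.07, 3.07], [-1.43, 2.12], [-1.02, 1.25], [-3.03, 1.67], [-3.05, -0], [-3.03, 3.03]. Speed limits (rad/s): [2.39, 2.39, 3.01, 3.14, 3.14, 3.14].

INTERFACE

Orientations are given as [roll, pitch, yaw] about the fixed x, y, z axes, in that order (R = Rz(yaw) Ry(pitch) Rx(roll)).
In Python, from station import arm, viewer, ticket gives the robot as it stands. The module is installed in compiled form; this text tells all that it offers.
- The arm moves only by the tool step_arm, never from a script. Its argument "targets" is a list of rows, each a list of 3 entries, a list of its own where there are three numbers: the shift along the tool's x, y, z in m, then the turn, a rotation vector about the tool's x, y, z in degrees, then the opening, from -1 (shut) to 1 (fully open), so that 0 is half open. A call has exactly 8 rows; each row shifts and turns the commanded pose from where the row before left it, along the tool's axes as they then stand; what a row does not reach is not made up. A row lasts 1/10 s, in which the tool goes at most 50 mm and 8.59 degrees, less where a joint would pass 70% of its speed; a pose out of reach is approached as far as the arm can. A call is refused whole if a number of a shift passes 0.05 or a number of a turn 8.59, either way. A call with a gripper value outside its range is refused whole. The fingers move at their own pace and stop on an object; "grip_force" is the grip in N (left out, the last holds). Time passes only in rows, so rows that do not move let the fingers close, or fill a call up. It gives the time, the measured TCP pose, the force and the opening at its end, in the units of the state.
- arm.get_state(): the state, without advancing time (a new reading comes with each control period).
- viewer.grab_frame(name): name is "scene" or "top" or "wrist"; returns (picture, depth): 480x640x3 uint8, red, green, blue; 480x640 float32, m along the optical axis (not along the pixel's ray), 0 where there is no reading.
- viewer.calibration(name): a dict with "fov_y" (degrees; the focal length in pixels is half the picture's height over the tangent of half this angle, whatever the lens; pixels are square), "cx", "cy" (the principal point, pixels), "world_to_cam" (4x4, takes a point from world to camera coordinates); the wrist camera has in their place "tool_from_camera" (4x4, takes a point from camera to tool coordinates, whose origin is the TCP and whose axes are the tool frame's). Camera axes: x right, y up, looking along -z (the intrinsics and any distortion apply to the point x, -y, -z); pixel columns grow to the right and rows downward; lengths in m; the calibration is good to about 2 mm. A picture is of the moment at which its call begins: read the wrist's pose just before it. calibration takes no time and is no camera call.
- ticket.job_done(): hands the job in, once; it reports no verdict.
The state is a dict: "t": time; "q": joint angles; "qd": joint speeds; "joint_efforts": joint torques, N m; "eef_pos": TCP position; "ee_rot": TCP orientation; "force": force on the tool from outside, world axes, zero at the start; "moment": the same for the moment, N m; "width": finger opening in m.
Only numpy, scipy, OpenCV 4.12 (cv2) and the standard library are available. Lean on these libraries where they do the work, as an engineer would, in place of code of your own. Each camera call takes 0.05 s, during which the arm holds its last target.

TASK

Stand the oblong white component block in the tester's cradle, let go, then swing the hinged clamp over and press it down gently until the clamp has driven the block fully home. Use the clamp, not the hand, to drive the block down, stop when you feel it bottom rather than forcing it, and leave the clamp down on the block. Leave everything else on the table where it is.

Things in the scene. Friction and masses are not known exactly. Their poses are not given: they have to be found in the camera images.
- oblong_block_mid (a point): Centre of the loose oblong block: white plastic box with a black band round its foot, 50 (its x) x 36 (its y) x 60 mm tall, standing upright, about 0.12 kg. Grip it across the 36 mm, in its upper half. It goes into the cradle upright, its 50 mm side along the cradle's x, either way round.
- cradle: Black rectangular pocket on the grey tester (240 x 150 x 30 mm). Origin: centre of its hard floor, 34 mm above the table; x: its long direction, towards the clamp's hinge; z up. Inside 52 (x) x 38 (y) mm, 1 mm play all round; walls 12 mm high, 8 mm thick, topped by a 4 mm 45-degree lead-in (rim 16 mm above the floor). Pressing the block on its walls or floor with over 60 N damages it.
- bed_top (a point): Top of the brass contact bed in the cradle, at first 7 mm above the cradle's floor. A block set down rests on it, its centre 37 mm above the floor. The bed is stiff: it slides down only under about 16 N and stays where it is pushed. Home, the block's underside is on the hard floor, its centre 30 mm above it.
- clamp (a joint): Angle of the steel bail clamp, rad: about 0 lying level over the cradle, growing as it opens; starts open just past upright (1.6 to 1.75; end stop 1.8). Its hinge is stiff (0.3 N m friction, clamp 0.25 kg) and stays where left. It meets the block at about 0.06 to 0.19 and has it home at about -0.02 to 0.10: see clamp_beam.
- clamp_beam (a point): Middle of the clamp's cross beam, 95 mm from the hinge, on top of the arms. From it a rubber-tipped spindle (a screw) points down onto the middle of the block's top. It is screwed out by 0 to 8 mm, different each time and not measured, so the angle at which the block is home is unknown: feel for the bottom.
- clamp_hinge (a point): Middle of the clamp's hinge line, which runs along the cradle's y, 95 mm from the cradle's centre along its +x, 100 mm above the table. The clamp opens up and towards the cradle's +x.
- clamp_bar (a point): Middle of the clamp's handle: a round steel bar 14 mm thick along the cradle's y, 180 mm from the hinge, between two flat side arms (80 mm of free bar between them). Open, about 280 mm above the table; closed, about 100 mm, with 70 mm of air below it. Driving the block down takes about 8 N on the bar, for about 13 mm of its travel, then it stops hard.
- square_block_mid (a point): Centre of a wider square block, 56 x 56 x 50 mm, same white plastic with a black foot band; does not fit; leave alone.
- round_block_mid (a point): Centre of a round block, 44 mm across and 55 mm tall, same plastic; leave alone.
- screwdriver: Screwdriver lying on the table to the left of the tester, about along x; leave alone.
- terminal_box: Cream box with six terminals, 70 x 120 x 51 mm, origin under its centre; leave alone.
- dial_meter: Black dial meter, 100 x 110 x 64 mm, origin under its centre; leave alone.
- water_bottle: Clear water bottle, 64 mm across, 200 mm tall, origin under its centre; leave alone.
- capacitor: Aluminium capacitor can, 30 mm across, 45 mm tall, origin under its centre; leave alone.
Things that resemble listed ones, but are neither listed nor needed, are in the scene too. What is shaped like the part that bears oblong_block_mid but yellow is not meant.

How it is judged:
On the way, in this order (a step that is already met when the one before it is completed fails the run):
1. the oblong block stands upright in the cradle on the contact bed, let go, the clamp still open (horizontal distance between oblong_block_mid and cradle below 0.004 m and angle between oblong_block_mid's own z axis and vertical below 0.06 rad and z of oblong_block_mid in the frame of cradle between 0.0335 and 0.0395 m and value of joint clamp above 1 rad and contact force between the fingers and oblong_block below 0.1 N), for 0.2 s.
2. the clamp has driven the block home (horizontal distance between oblong_block_mid and cradle below 0.004 m and angle between oblong_block_mid's own z axis and vertical below 0.06 rad and z of oblong_block_mid in the frame of cradle below 0.0316 m and value of joint clamp below 0.15 rad), for 0.2 s.
At the end, for the whole second after the job is handed in: The oblong block is upright in the cradle, within 4 mm of its centre in plan, within 1.6 mm of the hard floor (centre less than 31.6 mm above it), the clamp down (angle under 0.15 rad) and at rest (all of step 2 and velocity of joint clamp between -0.05 and 0.05 rad/s); the robot touches nothing.
It fails at once if the block is pressed against the cradle's walls or floor with more than 60 N (contact force between oblong_block and cradle above 60 N).
It fails at once if the block is driven down into the cradle without the clamp (horizontal distance between oblong_block_mid and cradle below 0.004 m and z of oblong_block_mid in the frame of cradle below 0.0335 m and value of joint clamp above 0.3 rad).
It fails at once if another thing on the table is moved by more than 30 mm (distance of any of square_block_mid, round_block_mid, screwdriver, terminal_box, dial_meter, water_bottle, capacitor from where it was at the start of the episode above 0.03 m).
It also fails if it takes over 72 s, if anything falls off the work surface, if the arm or the gripper's body presses on something with over 40 N, if the wrist force passes 120 N, or if a joint passes its speed limit or range.

## Working session

There is one attempt and no reset: what is moved stays moved. The work goes in short steps, Python scripts to look and compute and a tool call to move; the robot and the scene stay as the last step left them, time stands still between calls to the robot, and variables do not carry over. Pictures are saved under pics/ and viewed, and the job is handed in when it is done.

Besides the shell and the picture viewer there is one more tool, called after "Request:" as name(argument=value, ...) on one line, values as JSON. step_arm: Moves the arm, as the interface text tells. Its arguments: {"type":"object","properties":{"targets":{"type":"array"},"grip_force":{"type":"number"}},"required":["targets"]}

```bash
mkdir -p pics; python3 - <<'E'
from station import arm, viewer, ticket
import cv2,numpy as np
s=arm.get_state()
print({k:np.round(v,4) for k,v in s.items()})
for n in ["scene","top","wrist"]:
    p,d=viewer.grab_frame(n)
    cv2.imwrite(f"pics/{n}0.png",p[:,:,::-1]); np.savez(f"{n}0.npz",p=p,d=d)
    print(n,viewer.calibration(n), (d>0).mean())
E
```

```text
{'t': np.float64(0.0), 'q': array([ 1.4181e+00,  3.5940e-01,  1.1000e-02, -4.0000e-04, -1.2241e+00,
       -2.8810e-01]), 'qd': array([ 0.0002, -0.0013,  0.0019,  0.0019, -0.002 , -0.001 ]), 'joint_efforts': array([ 1.90000e-03, -5.82720e+01,  2.93043e+01,  6.99690e+00,
        6.70000e-03, -2.00000e-04]), 'eef_pos': array([0.2878, 0.61  , 0.1986]), 'ee_rot': array([-3.1415e+00, -1.7000e-03, -2.0117e+00]), 'force': array([ 0.1026,  0.1316, -0.9393]), 'moment': array([-0.0413, -0.0166,  0.0582]), 'width': np.float64(0.0875)}
scene {'fov_y': 45.181655206771964, 'cx': 307.91010116604883, 'cy': 243.88592351414022, 'world_to_cam': array([[ 0.85498774,  0.51859832, -0.00719399, -0.4719141 ],
       [-0.28072821,  0.47439698,  0.83434955,  0.08711637],
       [ 0.43610508, -0.71133908,  0.55118878, -1.48888557],
       [ 0.        ,  0.        ,  0.        ,  1.        ]])} 0.9961197916666666
top {'fov_y': 46.69619746290989, 'cx': 327.1292064578699, 'cy': 239.25296233102694, 'world_to_cam': array([[-0.01107611, -0.99969455, -0.02209369,  0.00984365],
       [ 0.98928241, -0.01417251,  0.14532535, -0.55208046],
       [-0.14559409, -0.02024725,  0.98913721, -1.14085275],
       [ 0.        ,  0.        ,  0.        ,  1.        ]])} 0.9959733072916667
wrist {'fov_y': 59.2486704983349, 'cx': 321.3087878379175, 'cy': 236.73586875807, 'tool_from_camera': array([[ 9.99999629e-01,  7.70001393e-05, -8.57447957e-04,
         1.09983162e-03],
       [-1.82871727e-04, -9.54262924e-01, -2.98968626e-01,
        -8.13706807e-02],
       [-8.41251420e-04,  2.98968672e-01, -9.54262556e-01,
        -1.85605663e-01],
       [ 0.00000000e+00,  0.00000000e+00,  0.00000000e+00,
         1.00000000e+00]])} 0.996005859375
```

View pics/scene0.png

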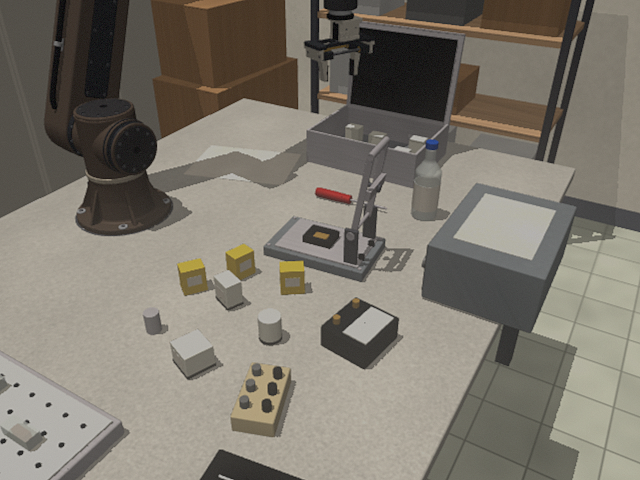

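View pics/top0.png

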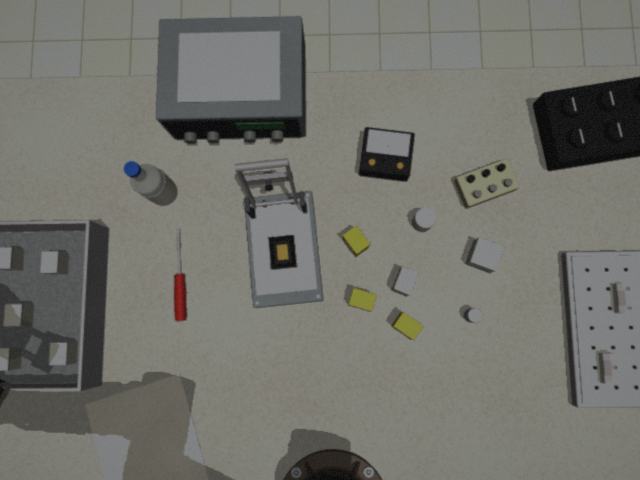

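View pics/wrist0.png

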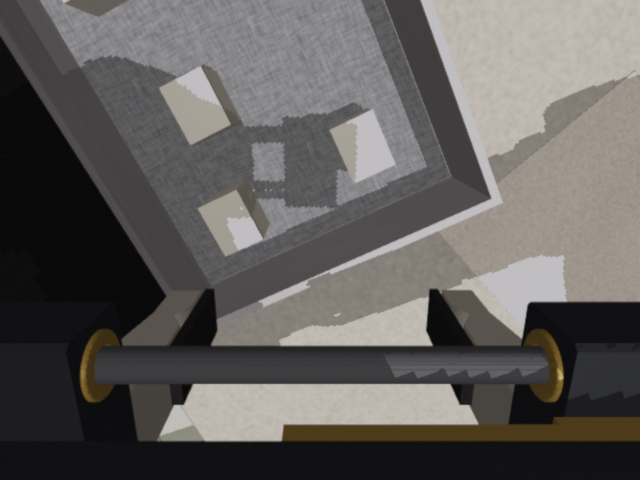

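The scene shows the tester, open clamp and three white blocks. White candidates in the top view:
- (405,280) is the oblong upright block.
- (486,253) is larger and square.
- (424,218) is round.
- The three yellow ones and the blocks in the case at the left don't match.

(405,280) fits the description. I'll confirm it in a crop and measure it.

```bash
cat > h.py <<'E'
import numpy as np, cv2
from station import viewer
from scipy.spatial.transform import Rotation as R
def K(c):
    f=240/np.tan(np.radians(c['fov_y'])/2); return f,c['cx'],c['cy']
def cam(name,eef=None,rot=None):
    c=viewer.calibration(name)
    if name=='wrist':
        T=np.eye(4);T[:3,:3]=R.from_euler('xyz',rot).as_matrix();T[:3,3]=eef
        return c,T@c['tool_from_camera']
    return c,np.linalg.inv(c['world_to_cam'])
def cloud(c,T,d):
    f,cx,cy=K(c); v,u=np.mgrid[:480,:640]
    P=np.stack([(u-cx)/f*d,-(v-cy)/f*d,-d],-1)
    return P@T[:3,:3].T+T[:3,3]
def ray(c,T,uv,z):
    f,cx,cy=K(c); uv=np.atleast_2d(uv).astype(float)
    D=np.stack([(uv[:,0]-cx)/f,-(uv[:,1]-cy)/f,-np.ones(len(uv))],-1)@T[:3,:3].T
    o=T[:3,3]; return o+D*((z-o[2])/D[:,2])[:,None]
def proj(c,T,P):
    f,cx,cy=K(c); P=np.atleast_2d(P); Q=(P-T[:3,3])@T[:3,:3]
    return np.stack([cx+f*Q[:,0]/-Q[:,2],cy-f*Q[:,1]/-Q[:,2]],-1)
E
python3 - <<'E'
from h import *
A=np.load('top0.npz');S=np.load('scene0.npz')
p=A['p'];a=cv2.resize(p[210:330,340:520],None,fx=4,fy=4)[:,:,::-1]
b=cv2.resize(S['p'][240:380,140:320],None,fx=3,fy=3)[:,:,::-1]
cv2.imwrite('pics/cropA.png',a);cv2.imwrite('pics/cropB.png',b)
cv2.imwrite('pics/cropC.png',cv2.resize(p[140:320,220:340],None,fx=3.3,fy=3.3)[:,:,::-1])
c,T=cam('top');W=cloud(c,T,A['d'])
# block: height slab
for nm,(u0,v0,u1,v1),(z0,z1) in [('blk',(385,255,430,305),(.05,.07)),('sq',(460,230,515,285),(.042,.06)),('round',(405,200,445,240),(.045,.065)),('cradle',(255,225,310,280),(.044,.06)),('tester',(235,185,335,315),(.022,.038))]:
    m=np.zeros((480,640),bool);m[v0:v1,u0:u1]=1
    m&=(W[...,2]>z0)&(W[...,2]<z1)
    pts=W[m]; print(nm,m.sum(),pts.mean(0).round(4),cv2.minAreaRect((pts[:,:2]*1000).astype(np.float32)))
print(W[285,210],W[300,330])
E
```

```text
blk 435 [ 0.4609 -0.1589  0.0602] ((461.12255859375, -159.43310546875), (36.57386779785156, 50.32765579223633), 67.19233703613281)
sq 748 [ 0.5147 -0.3301  0.0501] ((515.3850708007812, -331.04754638671875), (56.99538803100586, 57.372344970703125), 68.72147369384766)
round 347 [ 0.5924 -0.2041  0.055 ] ((593.0682983398438, -204.47824096679688), (41.482513427734375, 43.08203125), 43.9675407409668)
cradle 369 [0.5261 0.0975 0.0482] ((525.9087524414062, 97.59315490722656), (68.41050720214844, 54.22062301635742), 5.15299654006958)
tester 6464 [0.5265 0.0964 0.0291] ((536.142578125, 98.69925689697266), (239.85809326171875, 149.94760131835938), 5.311291217803955)
[ 0.46109386  0.26113318 -0.00311846] [ 0.42517917 -0.00109106  0.00087424]
```

View pics/cropA.png

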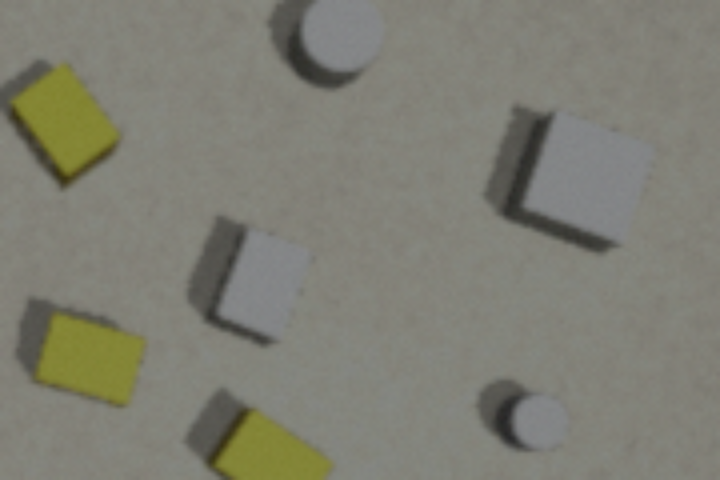

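View pics/cropB.png

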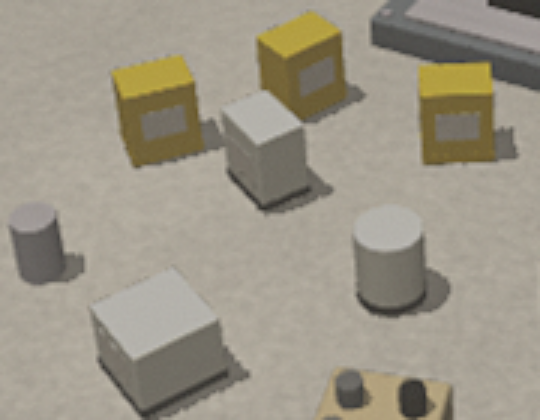

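View pics/cropC.png

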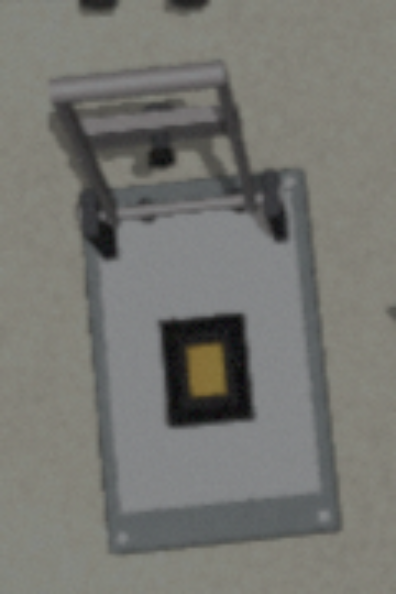

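Confirmed: the white oblong block with the dark foot band is at about (0.461, -0.159), its long side at -22.8°. The cradle is at about (0.526, 0.098) with its x axis at 5.2°. I'll move over to the block.

Request:
step_arm(targets=[[[0.038, -0.031, 0], [0, 0, 0], 1], [[0.038, -0.031, 0], [0, 0, 0], 1], [[0.038, -0.031, 0], [0, 0, 0], 1], [[0.038, -0.031, 0], [0, 0, 0], 1], [[0.038, -0.031, 0], [0, 0, 0], 1], [[0.038, -0.031, 0], [0, 0, 0], 1], [[0.038, -0.031, 0], [0, 0, 0], 1], [[0.038, -0.031, 0], [0, 0, 0], 1]])

```text
t: 0.95
eef_pos: [0.3825, 0.2277, 0.1996]
ee_rot: [-3.142, 0.0, -2.011]
force: [1.5, 0.6, 0.8]
width: 0.0876
```

Request:
step_arm(targets=[[[0.038, -0.029, 0], [0, 0, 0], 1], [[0.038, -0.029, 0], [0, 0, 0], 1], [[0.038, -0.029, 0], [0, 0, 0], 1], [[0.038, -0.029, 0], [0, 0, 0], 1], [[0.038, -0.029, 0], [0, 0, 0], 1], [[0.038, -0.029, 0], [0, 0, 0], 1], [[0.038, -0.029, 0], [0, 0, 0], 1], [[0.038, -0.029, 0], [0, 0, 0], 1]])

```text
t: 1.75
eef_pos: [0.4626, -0.1463, 0.1997]
ee_rot: [-3.141, 0.0, -2.012]
force: [1.5, 0.6, 0.0]
width: 0.0874
```

Request:
step_arm(targets=[[[0, 0, 0], [0, 0, 8.5], 1], [[0, 0, 0], [0, 0, 8.5], 1], [[0, 0, 0], [0, 0, 8.5], 1], [[0, 0, 0], [0, 0, 8.5], 1], [[0, 0, 0], [0, 0, 8.5], 1], [[0, 0, 0], [0, 0, 8.5], 1], [[0, 0, 0], [0, 0, 8.5], 1], [[0, 0, 0], [0, 0, 8.5], 1]])

```text
t: 2.55
eef_pos: [0.4625, -0.1442, 0.1994]
ee_rot: [3.141, -0.0, 3.079]
force: [-0.3, 0.4, -0.5]
width: 0.0877
```

Request:
step_arm(targets=[[[0, 0, 0], [0, 0, 8.5], 1], [[0, 0, 0], [0, 0, 8.5], 1], [[0, 0, 0], [0, 0, 8.5], 1], [[0, 0, 0], [0, 0, 8.5], 1], [[0, 0, 0], [0, 0, 8.5], 1], [[0, 0, 0], [0, 0, 8.5], 1], [[0, 0, 0], [0, 0, 8.5], 1], [[0, 0, 0], [0, 0, 8.5], 1]])

```text
t: 3.35
eef_pos: [0.4625, -0.1442, 0.1994]
ee_rot: [-3.141, -0.0, 1.892]
force: [-0.8, -0.0, 0.8]
width: 0.0875
```

Request:
step_arm(targets=[[[0, 0, 0], [0, 0, 8.5], 1], [[0, 0, 0], [0, 0, 8.5], 1], [[0, 0, 0], [0, 0, 8.5], 1], [[0, 0, 0], [0, 0, 8.5], 1], [[0, 0, 0], [0, 0, 7.5], 1], [[0, 0, 0], [0, 0, 0], 1], [[0, 0, 0], [0, 0, 0], 1], [[0, 0, 0], [0, 0, 0], 1]])

```text
t: 4.15
eef_pos: [0.4627, -0.1442, 0.1995]
ee_rot: [-3.142, 0.0, 1.177]
force: [0.1, -0.3, 0.5]
width: 0.088
```

```bash
cat > wl.py <<'E'
from h import *
from station import arm
import sys
def look(tag,slab,box=None,near=None):
    s=arm.get_state(); p,d=viewer.grab_frame('wrist')
    cv2.imwrite(f'pics/w_{tag}.png',p[:,:,::-1]); np.savez(f'w_{tag}.npz',p=p,d=d,e=s['eef_pos'],r=s['ee_rot'])
    c,T=cam('wrist',s['eef_pos'],s['ee_rot']); W=cloud(c,T,d)
    m=(W[...,2]>slab[0])&(W[...,2]<slab[1])&(np.hypot(W[...,0]-near[0],W[...,1]-near[1])<near[2])&(d>0)
    pts=W[m]; print('t',s['t'],s['eef_pos'].round(4),'yaw deg',np.degrees(s['ee_rot'][2]))
    print(m.sum(),'zmed',np.median(pts[:,2]),cv2.minAreaRect((pts[:,:2]*1000).astype(np.float32)))
    return s,p,d,W,m
E
python3 - <<'E'
from wl import *
look('a',(.052,.07),near=(.461,-.159,.045))
E
```

```text
t 4.15 [ 0.4627 -0.1442  0.1995] yaw deg 67.41507436582177
2796 zmed 0.06037650005414394 ((460.0167236328125, -158.9605255126953), (35.65107345581055, 50.173484802246094), 67.5929183959961)
```

View pics/w_a.png

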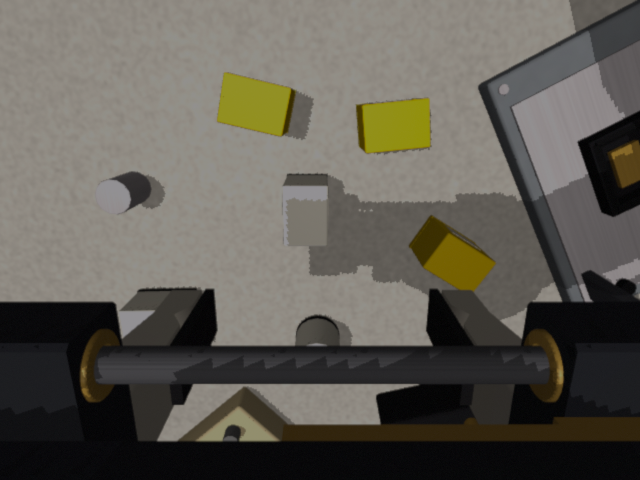

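The wrist view shows the white block at pixel (305,212), aligned with the tool. It measures (0.460, -0.159), within 1 mm of the top view. I'll descend and grip.

Request:
step_arm(targets=[[[-0.0147, 0.0032, 0.03], [0, 0, 0], 1], [[0, 0, 0.04], [0, 0, 0], 1], [[0, 0, 0.04], [0, 0, 0], 1], [[0, 0, 0.03], [0, 0, 0], 1], [[0, 0, 0.02], [0, 0, 0], 1], [[0, 0, 0.0115], [0, 0, 0], 1], [[0, 0, 0], [0, 0, 0], 1], [[0, 0, 0], [0, 0, 0], 1]])

```text
t: 5.0
eef_pos: [0.4606, -0.1591, 0.0287]
ee_rot: [3.141, -0.0, 1.175]
force: [-0.7, -0.4, 1.1]
width: 0.0876
```

Request:
step_arm(targets=[[[0, 0, 0], [0, 0, 0], -0.3], [[0, 0, 0], [0, 0, 0], -0.4], [[0, 0, 0], [0, 0, 0], -0.5], [[0, 0, 0], [0, 0, 0], -0.6], [[0, 0, 0], [0, 0, 0], -1], [[0, 0, 0], [0, 0, 0], -1], [[0, 0, 0], [0, 0, 0], -1], [[0, 0, 0], [0, 0, 0], -1]], grip_force=20)

```text
t: 5.8
eef_pos: [0.46, -0.159, 0.0281]
ee_rot: [-3.142, -0.0, 1.174]
force: [0.7, 0.5, 0.3]
width: 0.0357
```

Request:
step_arm(targets=[[[0, 0, -0.01], [0, 0, 0], -1], [[0, 0, -0.02], [0, 0, 0], -1], [[0, 0, -0.03], [0, 0, 0], -1], [[0, 0, -0.04], [0, 0, 0], -1], [[0, 0, -0.03], [0, 0, 0], -1], [[0, 0, -0.02], [0, 0, 0], -1], [[0, 0, 0], [0, 0, 0], -1], [[0, 0, 0], [0, 0, 0], -1]])

```text
t: 6.6
eef_pos: [0.4598, -0.1589, 0.1785]
ee_rot: [3.141, -0.001, 1.173]
force: [0.2, 0.3, -1.2]
width: 0.0355
```

Request:
step_arm(targets=[[[0.02, 0, 0], [0, 0, 0], -1], [[0.03, -0.001, 0], [0, 0, 0], -1], [[0.03, -0.001, 0], [0, 0, 0], -1], [[0.03, -0.001, 0], [0, 0, 0], -1], [[0.03, 0, 0], [0, 0, 0], -1], [[0.025, 0, 0], [0, 0, 0], -1], [[0.012, 0, 0], [0, 0, 0], -1], [[0, 0, 0], [0, 0, 0], -1]])

```text
t: 7.4
eef_pos: [0.5254, 0.0062, 0.1769]
ee_rot: [-3.14, 0.001, 1.175]
force: [-0.3, -0.4, -1.5]
width: 0.0353
```

Request:
step_arm(targets=[[[0, 0, 0], [0, 0, -5], -1], [[0, 0, 0], [0, 0, -5], -1], [[0, 0, 0], [0, 0, -5], -1], [[0, 0, 0], [0, 0, -5], -1], [[0, 0, 0], [0, 0, -5], -1], [[0, 0, 0], [0, 0, -2.8], -1], [[0, 0, 0], [0, 0, 0], -1], [[0, 0, 0], [0, 0, 0], -1]])

```text
t: 8.2
eef_pos: [0.5251, 0.0046, 0.1777]
ee_rot: [-3.141, 0.0, 1.657]
force: [0.6, 0.5, -1.2]
width: 0.0358
```

```bash
python3 - <<'E'
from wl import *
s,p,d,W,m=look('b',(.043,.06),near=(.526,.0976,.05))
E
```

```text
t 8.2 [0.5251 0.0046 0.1777] yaw deg 94.91336991664791
2994 zmed 0.04798557162811845 ((525.4807739257812, 98.67050170898438), (68.60994720458984, 54.97211456298828), 5.438443183898926)
```

View pics/w_b.png

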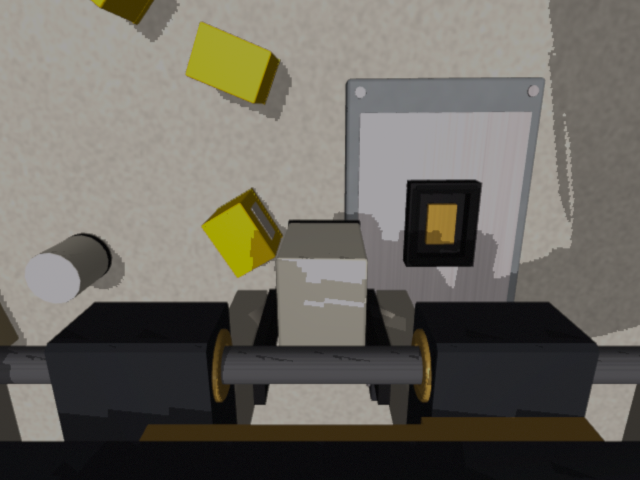

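```bash
python3 - <<'E'
from wl import *
A=np.load('w_b.npz');c=viewer.calibration('wrist');W=cloud(c,c['tool_from_camera'],A['d'])
m=np.zeros((480,640),bool);m[215:345,265:380]=1
face=m.copy();face[265:]=0
for v in (235,245,255,262,280,300,320): print(v,[W[v,u].round(4).tolist() for u in (285,320,355)])
for v in (225,275,300): # silhouettes
    r=W[v,265:380];k=(r[:,2]<.05); print(v,r[k][:,0].min(),r[k][:,0].max())
E
```

```text
235 [[-0.0178, -0.0248, -0.0007], [-0.0017, -0.0253, -0.0024], [0.0142, -0.0251, -0.0018]]
245 [[-0.0164, -0.0253, -0.0166], [-0.0016, -0.0253, -0.0168], [0.0131, -0.0253, -0.0165]]
255 [[-0.0155, -0.0249, -0.028], [-0.0016, -0.0256, -0.0298], [0.0121, -0.0256, -0.0297]]
262 [[-0.0152, -0.0236, -0.0324], [-0.0016, -0.0239, -0.0332], [0.0119, -0.0239, -0.033]]
280 [[-0.0153, -0.0162, -0.0328], [-0.0016, -0.0167, -0.0339], [0.012, -0.0167, -0.0339]]
300 [[-0.0155, -0.0076, -0.0328], [-0.0016, -0.0075, -0.0325], [0.0123, -0.0078, -0.0332]]
320 [[-0.0158, 0.0013, -0.0328], [-0.0016, 0.0007, -0.0339], [0.0126, 0.0013, -0.0328]]
225 -0.0178352964135221 0.018226579997802052
275 -0.018987076155394283 0.016865301882925048
300 -0.022701645691709387 0.02063584313449135
```

Request:
step_arm(targets=[[[0.02, 0.002, 0], [0, 0, -0.4], -1], [[0.03, 0.0025, 0], [0, 0, 0], -1], [[0.025, 0.002, 0], [0, 0, 0], -1], [[0.0185, 0.002, 0], [0, 0, 0], -1], [[0, 0, 0.02], [0, 0, 0], -1], [[0, 0, 0.03], [0, 0, 0], -1], [[0, 0, 0.02], [0, 0, 0], -1], [[0, 0, 0.01], [0, 0, 0], -1]])

```text
t: 9.05
eef_pos: [0.5242, 0.0986, 0.0962]
ee_rot: [-3.139, 0.001, 1.665]
force: [0.1, 0.5, -1.0]
width: 0.0356
```

Request:
step_arm(targets=[[[0, 0, 0.005], [0, 0, 0], -1], [[0, 0, 0.002], [0, 0, 0], -1], [[0, 0, 0], [0, 0, 0], -1], [[0, 0, 0], [0, 0, 0], -1], [[0, 0, 0], [0, 0, 0], -1], [[0, 0, 0], [0, 0, 0], -1], [[0, 0, 0], [0, 0, 0], -1], [[0, 0, 0], [0, 0, 0], -1]])

```text
t: 9.85
eef_pos: [0.5254, 0.0993, 0.0912]
ee_rot: [3.141, -0.0, 1.666]
force: [0.3, -0.9, -1.5]
width: 0.0353
```

```bash
python3 - <<'E'
from wl import *
s=arm.get_state();print(s['eef_pos'],s['ee_rot'],s['force'])
p,d=viewer.grab_frame('wrist');q,_=viewer.grab_frame('scene');r,_=viewer.grab_frame('top')
cv2.imwrite('pics/w_c.png',p[150:350,200:440,::-1].repeat(3,0).repeat(3,1))
np.savez('w_c.npz',p=p,d=d,e=s['eef_pos'],r=s['ee_rot'])
a=cv2.resize(q[150:300,240:400],None,fx=2.5,fy=2.5);b=cv2.resize(r[170:320,230:330],None,fx=2.5,fy=2.5)
cv2.imwrite('pics/sc_c.png',np.hstack([a,b])[:,:,::-1])
c,T=cam('wrist',s['eef_pos'],s['ee_rot']); W=cloud(c,T,d)
m=(W[...,2]>.044)&(W[...,2]<.053)&(np.hypot(W[...,0]-.526,W[...,1]-.098)<.05)
L=(W[m]-s['eef_pos'])@R.from_euler('xyz',s['ee_rot']).as_matrix()
print(m.sum(),L.min(0),L.max(0))
E
```

```text
[0.52544436 0.09929072 0.09120159] [ 3.14138671e+00 -9.82590346e-05  1.66583454e+00] [ 0.26265295 -0.86927792 -1.54805286]
2300 [-0.02766922 -0.0343237   0.03897903] [0.02648405 0.02226625 0.04718899]
```

View pics/w_c.png

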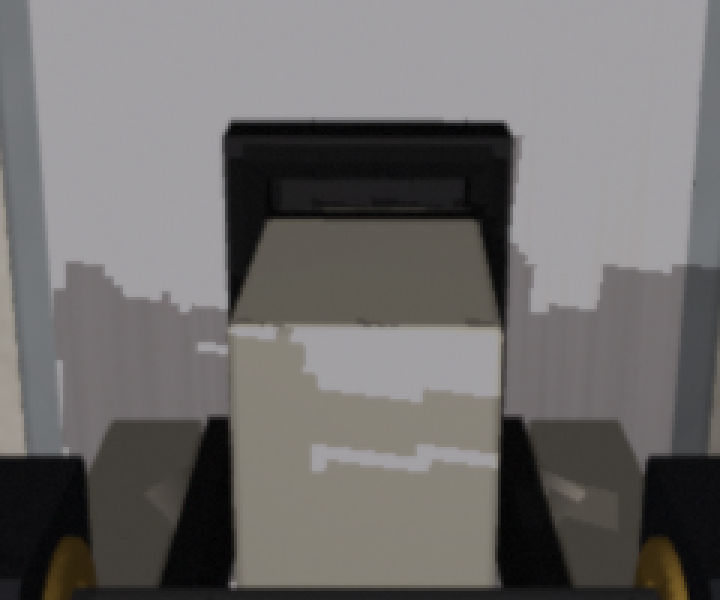

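View pics/sc_c.png

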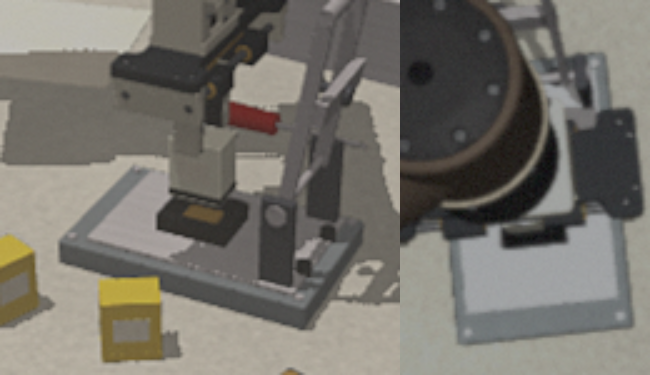

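The block is aligned over the pocket: the cradle sits at (-0.6, -0.3) mm in the tool frame and the held block at (-0.6, -0.25). I'll lower it.

Request:
step_arm(targets=[[[0, 0, 0.004], [0, 0, 0], -1], [[0, 0, 0.004], [0, 0, 0], -1], [[0, 0, 0.003], [0, 0, 0], -1], [[0, 0, 0.003], [0, 0, 0], -1], [[0, 0, 0.003], [0, 0, 0], -1], [[0, 0, 0.001], [0, 0, 0], -1], [[0, 0, 0], [0, 0, 0], -1], [[0, 0, 0], [0, 0, 0], -1]])

```text
t: 10.8
eef_pos: [0.5255, 0.0992, 0.0731]
ee_rot: [3.141, 0.0, 1.666]
force: [1.3, 0.4, -0.6]
width: 0.0356
```

Request:
step_arm(targets=[[[0, 0, 0.001], [0, 0, 0], -1], [[0, 0, 0.001], [0, 0, 0], -1], [[0, 0, 0.001], [0, 0, 0], -1], [[0, 0, 0.0005], [0, 0, 0], -1], [[0, 0, 0], [0, 0, 0], -1], [[0, 0, 0], [0, 0, 0], -1], [[0, 0, 0], [0, 0, 0], -1], [[0, 0, 0], [0, 0, 0], -1]])

```text
t: 11.6
eef_pos: [0.5254, 0.0992, 0.0696]
ee_rot: [-3.142, -0.0, 1.666]
force: [0.5, -0.5, -1.5]
width: 0.0359
```

Request:
step_arm(targets=[[[0, 0, 0.0003], [0, 0, 0], -1], [[0, 0, 0.0003], [0, 0, 0], -1], [[0, 0, 0], [0, 0, 0], -1], [[0, 0, 0], [0, 0, 0], -1], [[0, 0, 0], [0, 0, 0], -1], [[0, 0, 0], [0, 0, 0], -1], [[0, 0, 0], [0, 0, 0], -1], [[0, 0, 0], [0, 0, 0], -1]])

```text
t: 12.4
eef_pos: [0.5254, 0.0993, 0.0689]
ee_rot: [-3.142, -0.0, 1.666]
force: [0.9, -0.2, -0.9]
width: 0.0355
```

Request:
step_arm(targets=[[[0, 0, 0], [0, 0, 0], -0.1], [[0, 0, 0], [0, 0, 0], 0.1], [[0, 0, 0], [0, 0, 0], 0.3], [[0, 0, 0], [0, 0, 0], 0.5], [[0, 0, 0], [0, 0, 0], 0.5], [[0, 0, 0], [0, 0, 0], 0.5], [[0, 0, 0], [0, 0, 0], 0.5], [[0, 0, 0], [0, 0, 0], 0.5]])

```text
t: 13.2
eef_pos: [0.5254, 0.0992, 0.0689]
ee_rot: [-3.142, 0.0, 1.666]
force: [-0.4, -0.0, -0.1]
width: 0.0658
```

Request:
step_arm(targets=[[[0, 0, -0.005], [0, 0, 0], 0.5], [[0, 0, -0.01], [0, 0, 0], 0.5], [[0, 0, -0.03], [0, 0, 0], 0.5], [[0, 0, -0.04], [0, 0, 0], 0.5], [[0, 0, -0.05], [0, 0, 0], 0.5], [[0, 0, -0.05], [0, 0, 0], 0.5], [[0, 0, -0.03], [0, 0, 0], 0.5], [[0, 0, 0], [0, 0, 0], 0.5]])

```text
t: 14.0
eef_pos: [0.5276, 0.0998, 0.2905]
ee_rot: [3.132, -0.003, 1.666]
force: [0.1, 0.4, -0.5]
width: 0.0659
```

```bash
python3 - <<'E'
from wl import *
s,p,d,W,m=look('d',(.09,.12),near=(.526,.098,.05))
print(s['force'])
q,qd=viewer.grab_frame('scene')
np.savez('scene_d.npz',p=q,d=qd)
cv2.imwrite('pics/sc_d.png',cv2.resize(q[120:290,240:420],None,fx=3.5,fy=3.5)[:,:,::-1])
E
```

```text
t 14.0 [0.5276 0.0998 0.2905] yaw deg 95.46780572493387
2212 zmed 0.10132755878125474 ((524.5794677734375, 99.5252914428711), (49.78233337402344, 35.91206359863281), 6.075493812561035)
[ 0.07701853  0.37965566 -0.49804154]
```

View pics/w_d.png

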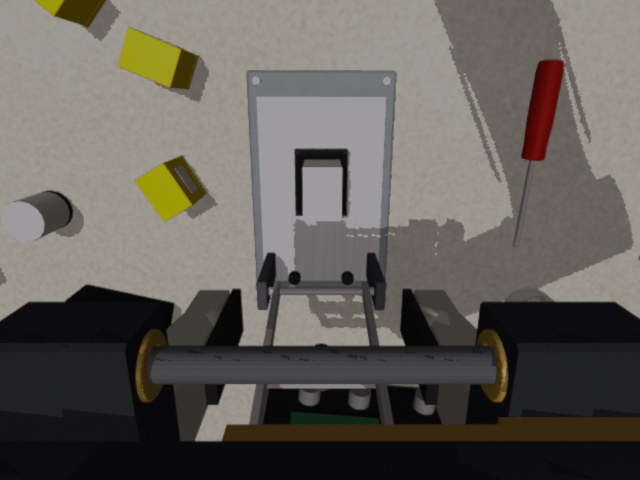

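View pics/sc_d.png

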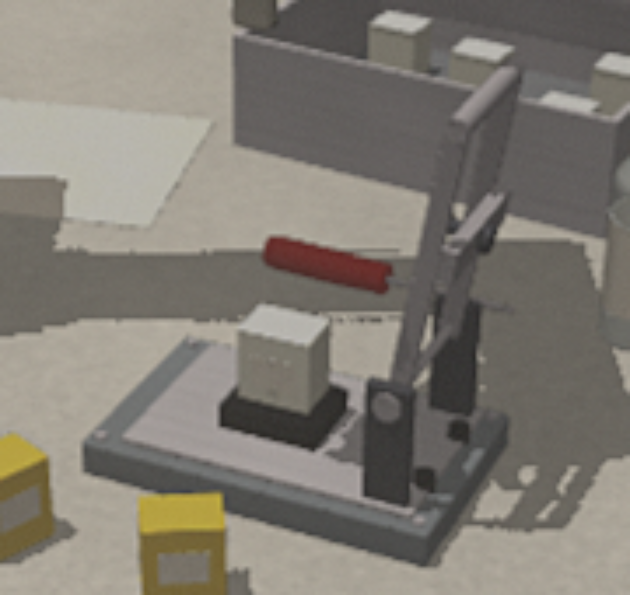

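The block is seated upright: its top is at 0.1013, where 0.101 is expected on the bed. Next I'll measure the clamp bar.

```bash
python3 - <<'E'
from h import *
for n,f in (('scene','scene_d.npz'),('scene','scene0.npz'),('top','top0.npz')):
    A=np.load(f);c,T=cam(n);W=cloud(c,T,A['d'])
    ca,sa=np.cos(np.radians(5.3)),np.sin(np.radians(5.3))
    D=W-np.array([.5256,.0985,0]);X=D[...,0]*ca+D[...,1]*sa;Y=-D[...,0]*sa+D[...,1]*ca
    for z0,z1 in ((.26,.31),(.2,.26),(.12,.2)):
        m=(W[...,2]>z0)&(W[...,2]<z1)&(abs(X-.11)<.07)&(abs(Y)<.075)&(A['d']>0)
        if n=='scene' and f=='scene_d.npz': m&= X>.08
        print(f,z0,m.sum(),*(np.percentile(v[m],[2,20,50,80,98]).round(4) for v in (X,Y,W[...,2])) if m.sum() else '')
E
```

```text
scene_d.npz 0.26 269 [0.1158 0.121  0.1259 0.1286 0.1302] [-0.0484 -0.0445 -0.0185  0.0261  0.0445] [0.2611 0.2701 0.2803 0.2841 0.2857]
scene_d.npz 0.2 501 [0.1065 0.1123 0.1187 0.1236 0.1277] [-0.0481 -0.0451 -0.0125  0.0406  0.0446] [0.2006 0.2038 0.2202 0.2435 0.2575]
scene_d.npz 0.12 486 [0.0939 0.1017 0.1078 0.1248 0.1319] [-0.0484 -0.0459 -0.0428  0.0375  0.0444] [0.1215 0.1385 0.1802 0.1938 0.1995]
scene0.npz 0.26 265 [0.1164 0.1212 0.1257 0.1287 0.1301] [-0.0479 -0.0445 -0.0181  0.0257  0.0442] [0.2607 0.2704 0.2807 0.2838 0.2855]
scene0.npz 0.2 504 [0.1068 0.1124 0.1185 0.1234 0.128 ] [-0.048  -0.0453 -0.0121  0.0403  0.0446] [0.2008 0.2039 0.2205 0.2433 0.2584]
scene0.npz 0.12 481 [0.0945 0.1018 0.108  0.1249 0.1319] [-0.0486 -0.0458 -0.0429  0.0377  0.0442] [0.1228 0.1393 0.1813 0.1942 0.1993]
top0.npz 0.26 472 [0.1151 0.1181 0.1217 0.1261 0.1298] [-0.0457 -0.0302 -0.0003  0.0299  0.0445] [0.2641 0.2802 0.2829 0.285  0.2871]
top0.npz 0.2 402 [0.1026 0.1112 0.1201 0.1251 0.129 ] [-0.0463 -0.0307  0.0022  0.0393  0.0444] [0.2002 0.2021 0.2045 0.2249 0.2554]
top0.npz 0.12 376 [0.0928 0.0997 0.1129 0.1179 0.1322] [-0.0464 -0.0369 -0.0001  0.0395  0.0444] [0.1223 0.1599 0.1889 0.1975 0.1998]
```

Bar centre is at X≈0.123 in the cradle frame, z≈0.279, so the clamp is at about 1.73 rad. I'll shut the fingers, go over the bar and drop behind it.

Request:
step_arm(targets=[[[0, 0, -0.015], [0, 0, 0], -1], [[0, 0, -0.015], [0, 0, 0], -1], [[0, 0, 0], [0, 0, 0], -1], [[0, 0.03, 0], [0, 0, 0], -1], [[0, 0.04, 0], [0, 0, 0], -1], [[0, 0.04, 0], [0, 0, 0], -1], [[0, 0.04, 0], [0, 0, 0], -1], [[0, 0.018, 0], [0, 0, 0], -1]])

```text
t: 14.9
eef_pos: [0.6944, 0.1151, 0.3101]
ee_rot: [-3.137, 0.001, 1.665]
force: [0.7, 0.4, -0.3]
width: 0.0071
```

```bash
cat > st.py <<'E'
from station import arm
import numpy as np
s=arm.get_state();D=s['eef_pos']-np.array([.5256,.0985,0]);a=np.radians(5.3)
print('t',s['t'],'X,Y,z',(D[0]*np.cos(a)+D[1]*np.sin(a)).round(4),(-D[0]*np.sin(a)+D[1]*np.cos(a)).round(4),D[2].round(4),'rot',np.degrees(s['ee_rot']).round(2),'F',s['force'].round(2),s['width'])
E
python3 st.py; python3 - <<'E'
from h import *
q,_=viewer.grab_frame('scene')
cv2.imwrite('pics/sc_e.png',cv2.resize(q[50:290,240:480],None,fx=2.5,fy=2.5)[:,:,::-1])
E
```

```text
t 14.9 X,Y,z 0.1696 0.001 0.3101 rot [-1.7974e+02  7.0000e-02  9.5410e+01] F [ 0.71  0.43 -0.29] 0.007145135872666446
```

View pics/sc_e.png

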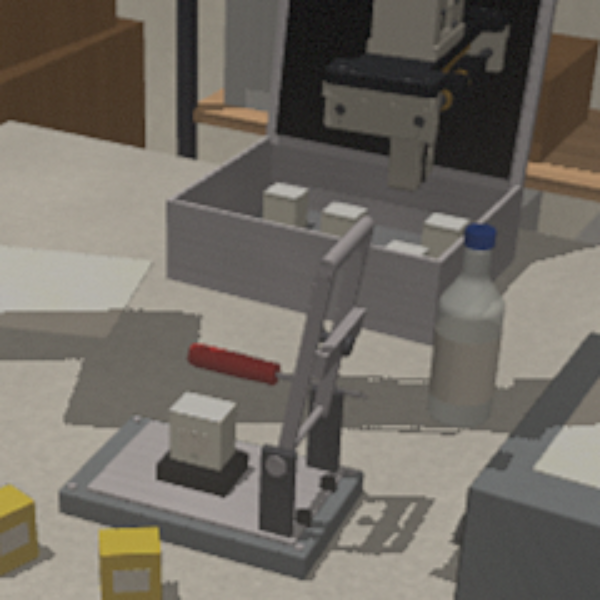

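The fingers are above and behind the bar, and the block is standing in the cradle. I'll drop down and start pushing.

Request:
step_arm(targets=[[[0, 0, 0.016], [0, 0, 0], -1], [[0, 0, 0.016], [0, 0, 0], -1], [[0, 0, 0.016], [0, 0, 0], -1], [[0, 0, 0], [0, 0, 0], -1], [[0, -0.008, 0], [0, 0, 0], -1], [[0, -0.008, 0], [0, 0, 0], -1], [[0, -0.008, 0], [0, 0, 0], -1], [[0, -0.008, 0], [0, 0, 0], -1]])

```text
t: 15.75
eef_pos: [0.6601, 0.1122, 0.267]
ee_rot: [3.14, -0.0, 1.666]
force: [-0.5, -0.9, -1.1]
width: 0.0011
```

```bash
python3 st.py
```

```text
t 15.75 X,Y,z 0.1352 0.0012 0.267 rot [ 1.7992e+02 -3.0000e-02  9.5450e+01] F [-0.54 -0.91 -1.15] 0.0010833884265865608
```

Request:
step_arm(targets=[[[0, -0.01, 0], [0, 0, 0], -1], [[0, -0.01, 0], [0, 0, 0], -1], [[0, -0.01, 0], [0, 0, 0], -1], [[0, -0.01, 0.001], [0, 0, 0], -1], [[0, -0.01, 0.003], [0, 0, 0], -1], [[0, -0.01, 0.003], [0, 0, 0], -1], [[0, -0.01, 0.004], [0, 0, 0], -1], [[0, -0.01, 0.005], [0, 0, 0], -1]])

```text
t: 16.55
eef_pos: [0.5803, 0.1045, 0.2496]
ee_rot: [3.142, 0.0, 1.666]
force: [0.1, -0.2, 0.4]
width: 0.0004
```

```bash
python3 st.py; python3 - <<'E'
from h import *
q,_=viewer.grab_frame('scene')
cv2.imwrite('pics/sc_f.png',cv2.resize(q[50:290,240:480],None,fx=2.5,fy=2.5)[:,:,::-1])
E
```

```text
t 16.55 X,Y,z 0.055 0.0009 0.2496 rot [180.     0.    95.45] F [ 0.11 -0.23  0.38] 0.00039159149891626334
```

View pics/sc_f.png

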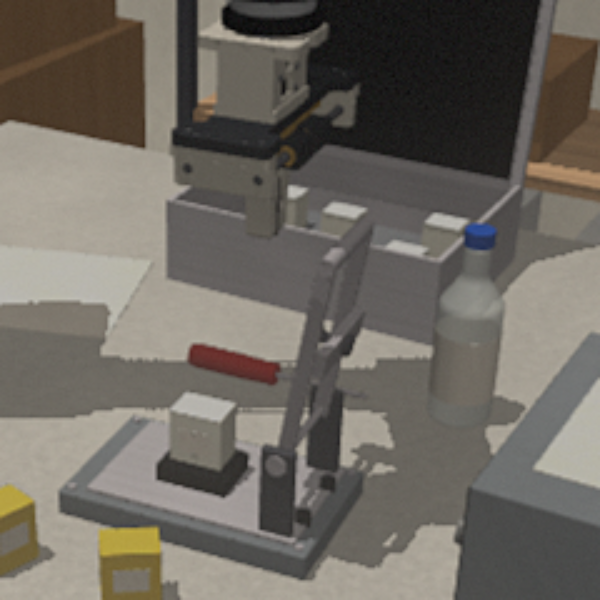

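```bash
python3 - <<'E'
from h import *
c,T=cam('scene')
a=np.radians(5.3)
def w(X,Y,z): return [.5256+X*np.cos(a)-Y*np.sin(a),.0985+X*np.sin(a)+Y*np.cos(a),z]
for P in [(.1696,.001,.31),(.055,.001,.25),(.123,0,.279),(.123,.045,.279),(.123,-.045,.279),(.095,-.045,.1)]:
    uv=proj(c,T,w(*P))[0]; print(P,uv.round(1),((uv-[240,50])*2.5).round(0))
q,d=viewer.grab_frame('scene');W=cloud(c,T,d)
for u,v in [(345,142),(348,165),(375,147),(330,142)]:
  print(u,v,W[v,u])
for n in ['top','wrist']:
  p,_=viewer.grab_frame(n);cv2.imwrite(f'pics/{n}_f.png',p[:,:,::-1])
E
```

```text
(0.1696, 0.001, 0.31) [402.2 135.9] [405. 215.]
(0.055, 0.001, 0.25) [345.6 154.1] [264. 260.]
(0.123, 0, 0.279) [377.9 146.9] [345. 242.]
(0.123, 0.045, 0.279) [385.6 138.6] [364. 222.]
(0.123, -0.045, 0.279) [369.7 155.7] [324. 264.]
(0.095, -0.045, 0.1) [352.7 232. ] [282. 455.]
345 142 [0.58636551 0.08851369 0.28382487]
348 165 [0.38892917 0.49127509 0.0189315 ]
375 147 [0.64701668 0.09859815 0.28288155]
330 142 [0.3283354  0.49182603 0.07644674]
```

View pics/wrist_f.png

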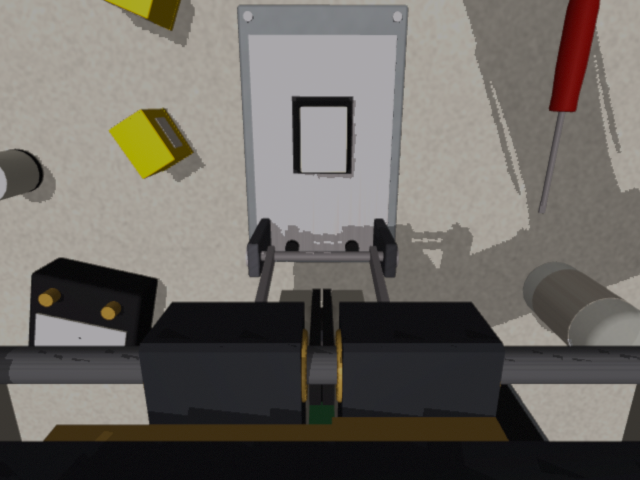

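View pics/top_f.png

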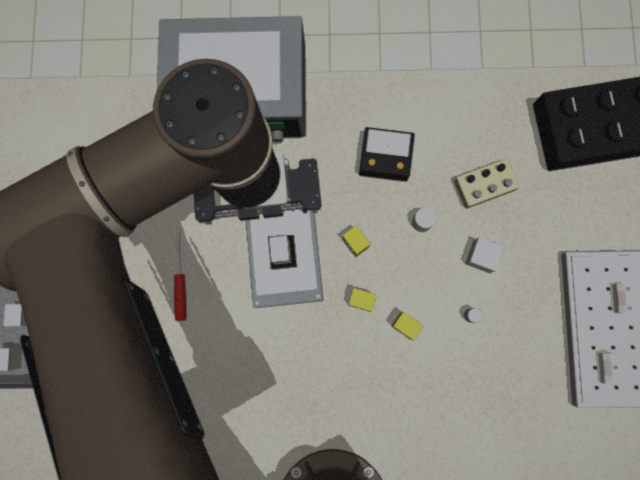

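```bash
python3 - <<'E'
from h import *
from station import arm
c,T=cam('scene')
e=arm.get_state()['eef_pos']
q,d=viewer.grab_frame('scene');W=cloud(c,T,d)
for u in (340,344,348):
  m=np.where((abs(W[:,u,:2]-e[:2]).max(1)<.04)&(W[:,u,2]>.2))[0]; print(u,m.max(),W[m.max()-3:m.max()+1,u]-e)
cv2.imwrite('pics/sc_g.png',cv2.resize(q[90:180,300:390],None,fx=6,fy=6,interpolation=cv2.INTER_NEAREST)[:,:,::-1])
E
python3 st.py
```

```text
340 143 [[-0.00460676 -0.01875348  0.03682857]
 [-0.00567574 -0.01663749  0.03368782]
 [-0.0054484  -0.01695879  0.03172902]
 [-0.00607875 -0.01566673  0.02897234]]
344 144 [[ 0.00284186 -0.01584392  0.03524551]
 [ 0.00174774 -0.01362408  0.03205407]
 [ 0.00269696 -0.01531653  0.03076838]
 [ 0.00171382 -0.01330809  0.02766164]]
348 144 [[ 0.01068511 -0.01385716  0.03621187]
 [ 0.01178681 -0.01586141  0.03508636]
 [ 0.01189263 -0.01592382  0.0330167 ]
 [ 0.01218122 -0.01634247  0.03111803]]
t 16.8 X,Y,z 0.0562 0.0009 0.2502 rot [179.97   0.    95.45] F [ 0.36 -0.28  0.07] 0.00040517225718070276
```

View pics/sc_g.png

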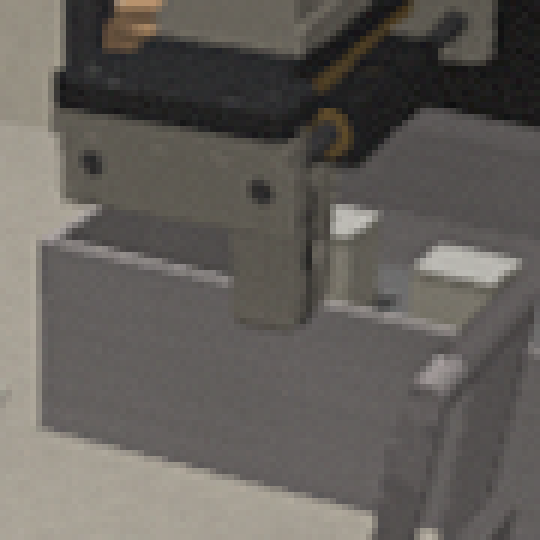

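The fingers passed just over the bar. The visible fingertips end about 25 mm above the nominal TCP, and the scene view shows the tip at crop pixel (270,325). The clamp hasn't moved. I'll retry 27 mm lower.

Request:
step_arm(targets=[[[0, 0, -0.02], [0, 0, 0], -1], [[0, 0, -0.02], [0, 0, 0], -1], [[0, 0, 0], [0, 0, 0], -1], [[0, 0.025, 0], [0, 0, 0], -1], [[0, 0.03, 0], [0, 0, 0], -1], [[0, 0.03, 0], [0, 0, 0], -1], [[0, 0.025, 0], [0, 0, 0], -1], [[0, 0, 0], [0, 0, 0], -1]])

```text
t: 17.6
eef_pos: [0.6928, 0.115, 0.2869]
ee_rot: [-3.139, 0.001, 1.665]
force: [0.3, 0.8, -1.2]
width: 0.0006
```

Request:
step_arm(targets=[[[0, 0, 0.015], [0, 0, 0], -1], [[0, 0, 0.015], [0, 0, 0], -1], [[0, 0, 0.015], [0, 0, 0], -1], [[0, 0, 0.005], [0, 0, 0], -1], [[0, 0, 0], [0, 0, 0], -1], [[0, 0, 0], [0, 0, 0], -1], [[0, -0.006, 0], [0, 0, 0], -1], [[0, -0.006, 0], [0, 0, 0], -1]])

```text
t: 18.4
eef_pos: [0.6785, 0.1139, 0.2406]
ee_rot: [3.141, -0.0, 1.666]
force: [-0.1, 0.5, -0.5]
width: 0.0005
```

```bash
python3 st.py; python3 - <<'E'
from h import *
q,_=viewer.grab_frame('scene')
cv2.imwrite('pics/sc_h.png',cv2.resize(q[50:290,240:480],None,fx=2.5,fy=2.5)[:,:,::-1])
E
```

```text
t 18.4 X,Y,z 0.1537 0.0012 0.2406 rot [ 1.7995e+02 -2.0000e-02  9.5440e+01] F [-0.15  0.53 -0.47] 0.0005367907071054607
```

View pics/sc_h.png

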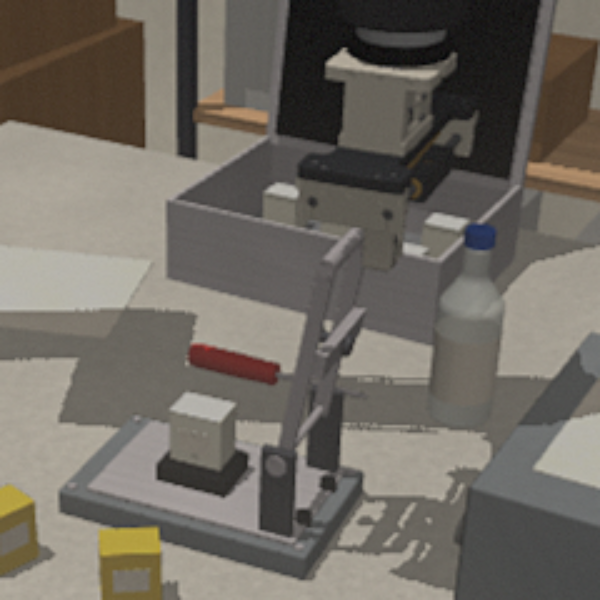

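Request:
step_arm(targets=[[[0, -0.005, 0], [0, 0, 0], -1], [[0, -0.005, 0], [0, 0, 0], -1], [[0, -0.005, 0], [0, 0, 0], -1], [[0, -0.008, 0], [0, 0, 0], -1], [[0, -0.008, 0], [0, 0, 0], -1], [[0, -0.008, 0], [0, 0, 0], -1], [[0, -0.008, 0], [0, 0, 0], -1], [[0, -0.008, 0], [0, 0, 0], -1]])

```text
t: 19.25
eef_pos: [0.6231, 0.1086, 0.2399]
ee_rot: [-3.141, -0.0, 1.666]
force: [1.8, 0.0, -0.3]
width: 0.0004
```

```bash
python3 st.py; python3 - <<'E'
from h import *
q,_=viewer.grab_frame('scene')
cv2.imwrite('pics/sc_i.png',cv2.resize(q[50:290,240:480],None,fx=2.5,fy=2.5)[:,:,::-1])
E
```

```text
t 19.25 X,Y,z 0.098 0.0011 0.2399 rot [-1.7999e+02 -1.0000e-02  9.5450e+01] F [ 1.83  0.03 -0.32] 0.0003558413251787569
```

View pics/sc_i.png

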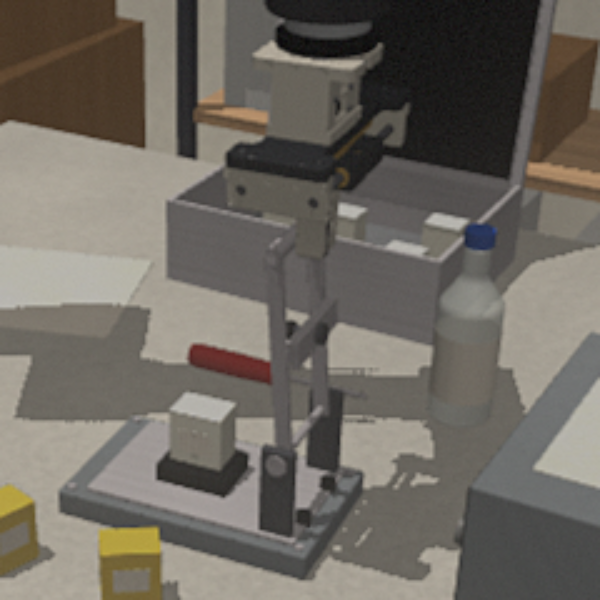

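The clamp is swinging with a 1.8 N push. I'll continue along the arc.

Request:
step_arm(targets=[[[0, -0.01, 0.001], [0, 0, 0], -1], [[0, -0.01, 0.002], [0, 0, 0], -1], [[0, -0.01, 0.002], [0, 0, 0], -1], [[0, -0.01, 0.003], [0, 0, 0], -1], [[0, -0.01, 0.004], [0, 0, 0], -1], [[0, -0.01, 0.005], [0, 0, 0], -1], [[0, -0.01, 0.005], [0, 0, 0], -1], [[0, -0.01, 0.006], [0, 0, 0], -1]])

```text
t: 20.1
eef_pos: [0.5434, 0.1009, 0.2115]
ee_rot: [-3.141, 0.0, 1.666]
force: [0.9, 0.4, 0.4]
width: 0.0002
```

```bash
python3 st.py; python3 - <<'E'
from h import *
q,d=viewer.grab_frame('scene')
np.savez('scene_j.npz',p=q,d=d)
cv2.imwrite('pics/sc_j.png',cv2.resize(q[50:290,240:480],None,fx=2.5,fy=2.5)[:,:,::-1])
E
```

```text
t 20.1 X,Y,z 0.0179 0.0008 0.2115 rot [-179.99    0.     95.44] F [0.92 0.37 0.35] 0.00019643611466600496
```

View pics/sc_j.png

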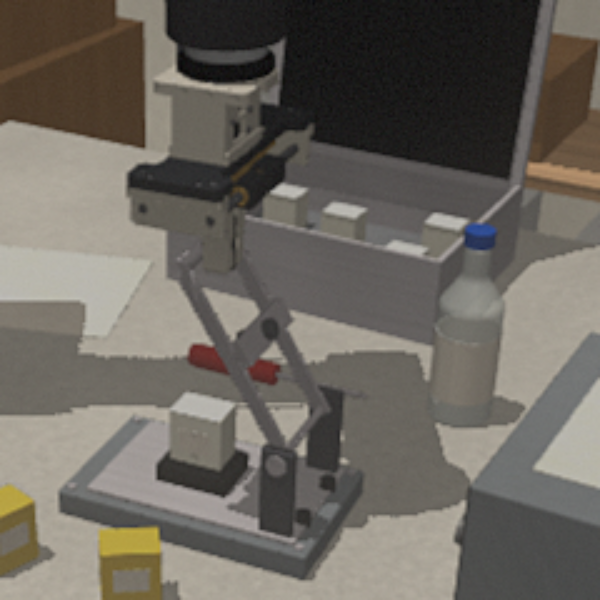

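Request:
step_arm(targets=[[[0, 0.005, 0], [0, 0, 0], -1], [[0, 0.003, -0.01], [0, 0, 0], -1], [[0, 0, -0.025], [0, 0, 0], -1], [[0, 0, -0.015], [0, 0, 0], -1], [[0, 0, 0], [0, 0, 0], -1], [[0, -0.014, 0], [0, 0, 0], -1], [[0, -0.014, 0], [0, 0, 0], -1], [[0, 0, 0], [0, 0, 0], -1]])

```text
t: 20.95
eef_pos: [0.5224, 0.0987, 0.2619]
ee_rot: [-3.141, -0.0, 1.666]
force: [0.7, 1.2, -0.5]
width: 0.0006
```

```bash
python3 st.py; python3 - <<'E'
from h import *
q,d=viewer.grab_frame('scene');np.savez('scene_k.npz',p=q,d=d)
cv2.imwrite('pics/sc_k.png',cv2.resize(q[50:290,240:480],None,fx=2.5,fy=2.5)[:,:,::-1])
E
```

```text
t 20.95 X,Y,z -0.0032 0.0005 0.2619 rot [-1.7996e+02 -1.0000e-02  9.5460e+01] F [ 0.74  1.16 -0.53] 0.0005916490251814423
```

View pics/sc_k.png

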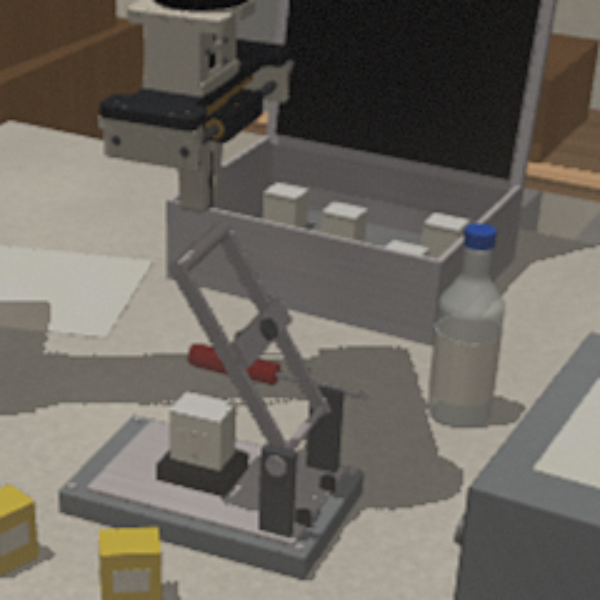

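```bash
cat > bar.py <<'E'
from h import *
import sys
A=np.load(sys.argv[1]);c,T=cam('scene');W=cloud(c,T,A['d'])
ca,sa=np.cos(np.radians(5.3)),np.sin(np.radians(5.3))
D=W-np.array([.5256,.0985,0]);X=D[...,0]*ca+D[...,1]*sa;Y=-D[...,0]*sa+D[...,1]*ca;Z=W[...,2]
r=np.hypot(X-.095,Z-.1)
m=(abs(Y)<.034)&(r>.165)&(r<.2)&(X<.1)&(Z<float(sys.argv[2]))&(A['d']>0)
print(m.sum(),'X',np.percentile(X[m],[5,50,95]),'Z',np.percentile(Z[m],[5,50,95]))
x,z=np.median(X[m]),np.median(Z[m]);print('theta',np.arctan2(z-.1,.095-x), 'r',np.median(r[m]))
E
python3 bar.py scene_k.npz .27
```

```text
346 X [-0.08794218 -0.06203519  0.00356485] Z [0.02717235 0.03093317 0.2580302 ]
theta -0.4143540063715622 r 0.18132075951451238
```

```bash
sed -i 's/(X<.1)/(X<.1)\&(Z>.07)/' bar.py; python3 bar.py scene_k.npz .27
```

```text
123 X [-0.00637833  0.00105082  0.00413031] Z [0.24882441 0.25615573 0.25868937]
theta 1.0291734825246808 r 0.18224739716362928
```

Request:
step_arm(targets=[[[0, 0, 0.01], [0, 0, 0], -1], [[0, 0, 0.01], [0, 0, 0], -1], [[0, 0, 0.006], [0, 0, 0], -1], [[0, -0.004, 0.004], [0, 0, 0], -1], [[0, -0.006, 0.005], [0, 0, 0], -1], [[0, -0.006, 0.005], [0, 0, 0], -1], [[0, -0.006, 0.005], [0, 0, 0], -1], [[0, -0.006, 0.006], [0, 0, 0], -1]])

```text
t: 21.8
eef_pos: [0.4955, 0.0963, 0.2111]
ee_rot: [-3.141, -0.0, 1.666]
force: [-3.3, -0.4, 4.1]
width: 0.0004
```

```bash
python3 st.py; python3 - <<'E'
from h import *
q,d=viewer.grab_frame('scene');np.savez('scene_l.npz',p=q,d=d)
cv2.imwrite('pics/sc_l.png',cv2.resize(q[50:290,240:480],None,fx=2.5,fy=2.5)[:,:,::-1])
E
python3 bar.py scene_l.npz .245
```

```text
t 21.8 X,Y,z -0.0302 0.0006 0.2111 rot [-179.99   -0.     95.45] F [-3.3  -0.4   4.14] 0.00040855274028053643
122 X [-0.03476473 -0.02334074 -0.02075267] Z [0.22921742 0.23561549 0.24350826]
theta 0.853316107166931 r 0.18070677638293026
```

View pics/sc_l.png

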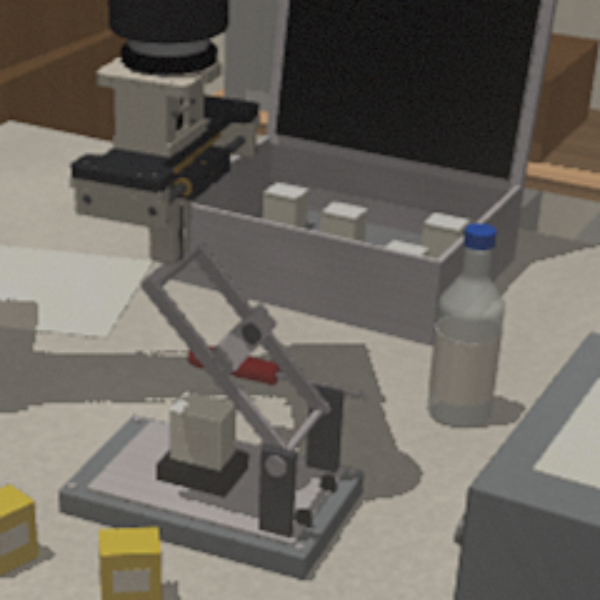

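The fingertip is ahead of the bar and catching its edge: bar X is -0.023, finger X is -0.030. I'll lift, recentre and press again.

Request:
step_arm(targets=[[[0, -0.002, -0.005], [0, 0, 0], -1], [[0, 0, -0.015], [0, 0, 0], -1], [[0, 0, -0.008], [0, 0, 0], -1], [[0, 0.006, 0], [0, 0, 0], -1], [[0, 0.005, 0], [0, 0, 0], -1], [[0, 0, 0.008], [0, 0, 0], -1], [[0, 0, 0.006], [0, 0, 0], -1], [[0, 0, 0], [0, 0, 0], -1]])

```text
t: 22.65
eef_pos: [0.5045, 0.0969, 0.223]
ee_rot: [-3.139, 0.001, 1.665]
force: [0.1, 0.6, -0.1]
width: 0.0006
```

```bash
python3 st.py; python3 - <<'E'
from h import *
q,d=viewer.grab_frame('scene');np.savez('scene_m.npz',p=q,d=d)
cv2.imwrite('pics/sc_m.png',cv2.resize(q[110:190,270:350],None,fx=7,fy=7,interpolation=cv2.INTER_NEAREST)[:,:,::-1])
E
python3 bar.py scene_m.npz .245
```

```text
t 22.65 X,Y,z -0.0211 0.0003 0.223 rot [-1.7982e+02  6.0000e-02  9.5420e+01] F [ 0.06  0.59 -0.07] 0.0006103396990021796
108 X [-0.03251445 -0.02509593 -0.022633  ] Z [0.22758949 0.23405561 0.23771703]
theta 0.8402696216568334 r 0.17984862009466757
```

View pics/sc_m.png

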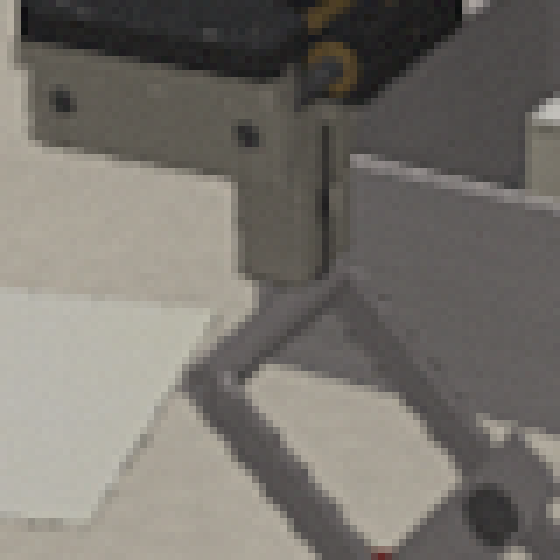

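Request:
step_arm(targets=[[[0, 0, 0.006], [0, 0, 0], -1], [[0, -0.004, 0.005], [0, 0, 0], -1], [[0, -0.004, 0.005], [0, 0, 0], -1], [[0, -0.004, 0.005], [0, 0, 0], -1], [[0, -0.004, 0.005], [0, 0, 0], -1], [[0, -0.004, 0.005], [0, 0, 0], -1], [[0, -0.004, 0.005], [0, 0, 0], -1], [[0, 0, 0], [0, 0, 0], -1]])

```text
t: 23.5
eef_pos: [0.4808, 0.0949, 0.1882]
ee_rot: [-3.141, 0.0, 1.666]
force: [0.2, 0.1, 0.2]
width: 0.0004
```

```bash
python3 st.py; python3 - <<'E'
from h import *
q,d=viewer.grab_frame('scene');np.savez('scene_n.npz',p=q,d=d)
cv2.imwrite('pics/sc_n.png',cv2.resize(q[110:230,250:370],None,fx=5,fy=5,interpolation=cv2.INTER_NEAREST)[:,:,::-1])
E
python3 bar.py scene_n.npz .215
```

```text
t 23.5 X,Y,z -0.0449 0.0006 0.1882 rot [-1.7995e+02  1.0000e-02  9.5450e+01] F [0.2  0.11 0.22] 0.0004430578854394566
63 X [-0.05176523 -0.04398942 -0.04222905] Z [0.20506798 0.20944008 0.21467961]
theta 0.6670098032579698 r 0.17645646935806875
```

View pics/sc_n.png

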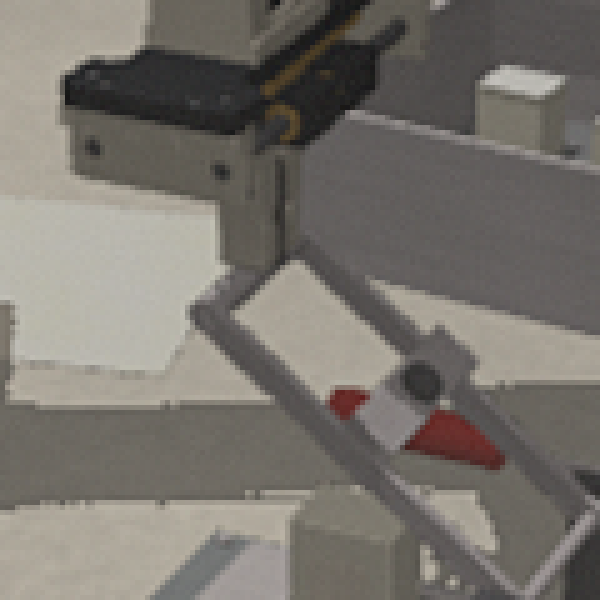

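Request:
step_arm(targets=[[[0, -0.004, 0.005], [0, 0, 0], -1], [[0, -0.004, 0.005], [0, 0, 0], -1], [[0, -0.003, 0.005], [0, 0, 0], -1], [[0, -0.003, 0.005], [0, 0, 0], -1], [[0, -0.003, 0.005], [0, 0, 0], -1], [[0, -0.003, 0.005], [0, 0, 0], -1], [[0, -0.003, 0.005], [0, 0, 0], -1], [[0, -0.002, 0.005], [0, 0, 0], -1]])

```text
t: 24.35
eef_pos: [0.4564, 0.0926, 0.1485]
ee_rot: [-3.141, -0.0, 1.666]
force: [0.0, -0.2, 0.4]
width: 0.0006
```

```bash
python3 st.py; python3 - <<'E'
from h import *
q,d=viewer.grab_frame('scene');np.savez('scene_o.npz',p=q,d=d)
cv2.imwrite('pics/sc_o.png',cv2.resize(q[130:270,240:380],None,fx=4.2,fy=4.2,interpolation=cv2.INTER_NEAREST)[:,:,::-1])
E
python3 bar.py scene_o.npz .175
```

```text
t 24.35 X,Y,z -0.0695 0.0005 0.1485 rot [-179.99   -0.     95.44] F [ 0.   -0.17  0.4 ] 0.0005639434053141753
66 X [-0.07502632 -0.06618914 -0.06423669] Z [0.16474696 0.17093698 0.1744022 ]
theta 0.41457840038149296 r 0.1755658829217932
```

View pics/sc_o.png

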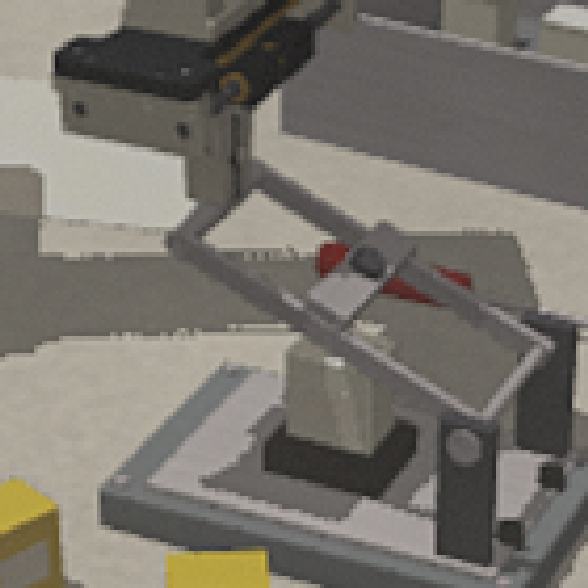

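Request:
step_arm(targets=[[[0, -0.002, 0.004], [0, 0, 0], -1], [[0, -0.002, 0.004], [0, 0, 0], -1], [[0, -0.002, 0.004], [0, 0, 0], -1], [[0, -0.001, 0.004], [0, 0, 0], -1], [[0, -0.001, 0.004], [0, 0, 0], -1], [[0, -0.001, 0.004], [0, 0, 0], -1], [[0, -0.001, 0.004], [0, 0, 0], -1], [[0, 0, 0.002], [0, 0, 0], -1]])

```text
t: 25.2
eef_pos: [0.4465, 0.0916, 0.1185]
ee_rot: [-3.141, 0.0, 1.666]
force: [-0.9, -0.6, 0.2]
width: 0.0008
```

```bash
python3 st.py; python3 - <<'E'
from h import *
q,d=viewer.grab_frame('scene');np.savez('scene_p.npz',p=q,d=d)
cv2.imwrite('pics/sc_p.png',cv2.resize(q[130:270,240:380],None,fx=4.2,fy=4.2,interpolation=cv2.INTER_NEAREST)[:,:,::-1])
E
python3 bar.py scene_p.npz .147
```

```text
t 25.2 X,Y,z -0.0794 0.0004 0.1185 rot [-1.7997e+02  1.0000e-02  9.5440e+01] F [-0.85 -0.58  0.15] 0.0007683540391065092
72 X [-0.08376196 -0.07533678 -0.0730553 ] Z [0.13619028 0.14184777 0.14555425]
theta 0.2409055229239041 r 0.17506939347603492
```

View pics/sc_p.png

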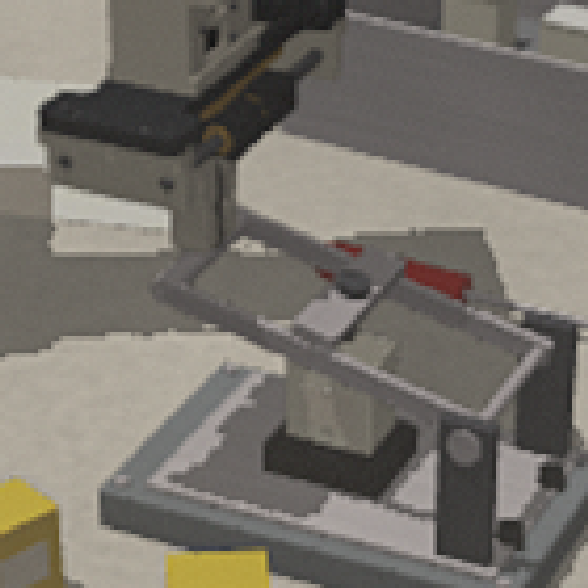

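Request:
step_arm(targets=[[[0, -0.001, 0.001], [0, 0, 0], -1], [[0, 0, 0.001], [0, 0, 0], -1], [[0, -0.001, 0.001], [0, 0, 0], -1], [[0, 0, 0.001], [0, 0, 0], -1], [[0, 0, 0.001], [0, 0, 0], -1], [[0, 0, 0.001], [0, 0, 0], -1], [[0, 0, 0.001], [0, 0, 0], -1], [[0, 0, 0.001], [0, 0, 0], -1]])

```text
t: 26.05
eef_pos: [0.4448, 0.0916, 0.1109]
ee_rot: [-3.142, 0.0, 1.666]
force: [-0.3, 0.9, -1.1]
width: 0.0005
```

Request:
step_arm(targets=[[[0, 0, 0.001], [0, 0, 0], -1], [[0, 0, 0.001], [0, 0, 0], -1], [[0, 0, 0.001], [0, 0, 0], -1], [[0, 0, 0.001], [0, 0, 0], -1], [[0, 0, 0.001], [0, 0, 0], -1], [[0, 0, 0], [0, 0, 0], -1], [[0, 0, 0], [0, 0, 0], -1], [[0, 0, 0], [0, 0, 0], -1]])

```text
t: 26.85
eef_pos: [0.4448, 0.0916, 0.106]
ee_rot: [3.141, -0.0, 1.666]
force: [-0.2, -0.6, 0.1]
width: 0.0
```

Request:
step_arm(targets=[[[0, 0, 0.001], [0, 0, 0], -1], [[0, 0, 0.001], [0, 0, 0], -1], [[0, 0, 0.001], [0, 0, 0], -1], [[0, 0, 0.001], [0, 0, 0], -1], [[0, 0, 0], [0, 0, 0], -1], [[0, 0, 0], [0, 0, 0], -1], [[0, 0, 0], [0, 0, 0], -1], [[0, 0, 0], [0, 0, 0], -1]])

```text
t: 27.65
eef_pos: [0.4446, 0.0915, 0.1023]
ee_rot: [-3.141, -0.0, 1.666]
force: [-3.5, 1.7, 6.9]
width: 0.0006
```

```bash
python3 st.py; python3 - <<'E'
from h import *
q,d=viewer.grab_frame('scene');np.savez('scene_q.npz',p=q,d=d)
cv2.imwrite('pics/sc_q.png',cv2.resize(q[130:270,240:380],None,fx=4.2,fy=4.2,interpolation=cv2.INTER_NEAREST)[:,:,::-1])
E
python3 bar.py scene_q.npz .13
```

```text
t 27.65 X,Y,z -0.0813 0.0005 0.1023 rot [-179.99   -0.     95.45] F [-3.49  1.66  6.89] 0.000631559904231396
59 X [-0.08607075 -0.07832391 -0.07618602] Z [0.11945915 0.12515447 0.12944608]
theta 0.1441235767154202 r 0.1749178205438094
```

View pics/sc_q.png

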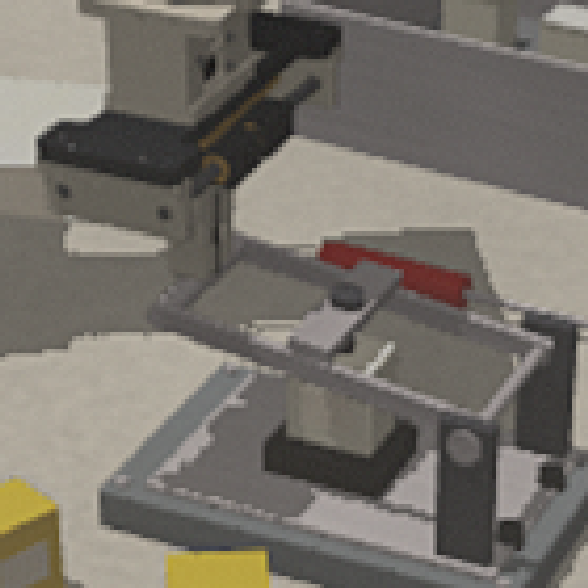

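The spindle has met the block: 6.9 N at TCP z 0.102. From here about 13 mm of bar travel is expected.

Request:
step_arm(targets=[[[0, 0, 0.001], [0, 0, 0], -1], [[0, 0, 0.001], [0, 0, 0], -1], [[0, 0, 0.001], [0, 0, 0], -1], [[0, 0, 0.001], [0, 0, 0], -1], [[0, 0, 0.001], [0, 0, 0], -1], [[0, 0, 0], [0, 0, 0], -1], [[0, 0, 0], [0, 0, 0], -1], [[0, 0, 0], [0, 0, 0], -1]])

```text
t: 28.5
eef_pos: [0.4441, 0.0914, 0.0971]
ee_rot: [-3.141, 0.0, 1.666]
force: [-4.5, 1.1, 6.3]
width: 0.0004
```

Request:
step_arm(targets=[[[0, 0, 0.001], [0, 0, 0], -1], [[0, 0, 0.001], [0, 0, 0], -1], [[0, 0, 0.001], [0, 0, 0], -1], [[0, 0, 0.0005], [0, 0, 0], -1], [[0, 0, 0], [0, 0, 0], -1], [[0, 0, 0], [0, 0, 0], -1], [[0, 0, 0], [0, 0, 0], -1], [[0, 0, 0], [0, 0, 0], -1]])

```text
t: 29.3
eef_pos: [0.444, 0.0913, 0.0936]
ee_rot: [-3.14, 0.0, 1.666]
force: [-4.9, 0.6, 6.9]
width: 0.0002
```

Now 0.5 mm rows.

Request:
step_arm(targets=[[[0, 0, 0.0005], [0, 0, 0], -1], [[0, 0, 0.0005], [0, 0, 0], -1], [[0, 0, 0.0005], [0, 0, 0], -1], [[0, 0, 0.0005], [0, 0, 0], -1], [[0, 0, 0], [0, 0, 0], -1], [[0, 0, 0], [0, 0, 0], -1], [[0, 0, 0], [0, 0, 0], -1], [[0, 0, 0], [0, 0, 0], -1]])

```text
t: 30.1
eef_pos: [0.4439, 0.0913, 0.0916]
ee_rot: [-3.14, 0.0, 1.666]
force: [-4.7, 2.0, 8.1]
width: 0.0002
```

Request:
step_arm(targets=[[[0, 0, 0.0005], [0, 0, 0], -1], [[0, 0, 0.0005], [0, 0, 0], -1], [[0, 0, 0], [0, 0, 0], -1], [[0, 0, 0], [0, 0, 0], -1], [[0, 0, 0], [0, 0, 0], -1], [[0, 0, 0], [0, 0, 0], -1], [[0, 0, 0], [0, 0, 0], -1], [[0, 0, 0], [0, 0, 0], -1]])

```text
t: 30.9
eef_pos: [0.4439, 0.0912, 0.0906]
ee_rot: [-3.14, 0.0, 1.666]
force: [-4.4, 0.7, 6.9]
width: 0.0004
```

Request:
step_arm(targets=[[[0, 0, 0.0005], [0, 0, 0], -1], [[0, 0, 0.0005], [0, 0, 0], -1], [[0, 0, 0], [0, 0, 0], -1], [[0, 0, 0], [0, 0, 0], -1], [[0, 0, 0], [0, 0, 0], -1], [[0, 0, 0], [0, 0, 0], -1], [[0, 0, 0], [0, 0, 0], -1], [[0, 0, 0], [0, 0, 0], -1]])

```text
t: 31.7
eef_pos: [0.4439, 0.0912, 0.09]
ee_rot: [-3.14, 0.0, 1.666]
force: [-7.3, 0.4, 12.3]
width: 0.0008
```

```bash
python3 st.py
```

```text
t 31.7 X,Y,z -0.082 0.0003 0.09 rot [-1.7993e+02  2.0000e-02  9.5440e+01] F [-7.28  0.37 12.33] 0.0007776647703737545
```

Request:
step_arm(targets=[[[0, 0, 0.0004], [0, 0, 0], -1], [[0, 0, 0], [0, 0, 0], -1], [[0, 0, 0], [0, 0, 0], -1], [[0, 0, 0], [0, 0, 0], -1], [[0, 0, 0], [0, 0, 0], -1], [[0, 0, 0], [0, 0, 0], -1], [[0, 0, 0], [0, 0, 0], -1], [[0, 0, 0], [0, 0, 0], -1]])

```text
t: 32.5
eef_pos: [0.4439, 0.0912, 0.0899]
ee_rot: [-3.14, 0.0, 1.666]
force: [-10.2, 0.3, 14.3]
width: 0.0001
```

```bash
python3 st.py; python3 - <<'E'
from h import *
q,d=viewer.grab_frame('scene');np.savez('scene_r.npz',p=q,d=d)
cv2.imwrite('pics/sc_r.png',cv2.resize(q[130:270,240:380],None,fx=4.2,fy=4.2,interpolation=cv2.INTER_NEAREST)[:,:,::-1])
c,T=cam('scene');W=cloud(c,T,d)
ca,sa=np.cos(np.radians(5.3)),np.sin(np.radians(5.3))
D=W-np.array([.5256,.0985,0]);X=D[...,0]*ca+D[...,1]*sa;Y=-D[...,0]*sa+D[...,1]*ca;Z=W[...,2]
for f in ('scene_d.npz','scene_r.npz'):
    A=np.load(f);W=cloud(c,T,A['d']);D=W-np.array([.5256,.0985,0]);X=D[...,0]*ca+D[...,1]*sa;Y=-D[...,0]*sa+D[...,1]*ca;Z=W[...,2]
    # block side face top edge: points on block's -Y face
    m=(abs(X)<.023)&(Y<-.012)&(Y>-.022)&(Z>.06)&(Z<.105); print(f,m.sum(),np.percentile(Z[m],[90,95,99,100]))
E
python3 bar.py scene_r.npz .118
```

```text
t 32.5 X,Y,z -0.082 0.0003 0.0899 rot [-1.7994e+02  2.0000e-02  9.5450e+01] F [-10.21   0.28  14.29] 9.77056679203332e-05
scene_d.npz 325 [0.09923861 0.10112128 0.10227665 0.10382557]
scene_r.npz 140 [0.07809301 0.07908953 0.09547375 0.09712465]
60 X [-0.08950702 -0.07983852 -0.07655766] Z [0.10774812 0.11306908 0.11719103]
theta 0.07461066026821489 r 0.17523805580165724
```

View pics/sc_r.png

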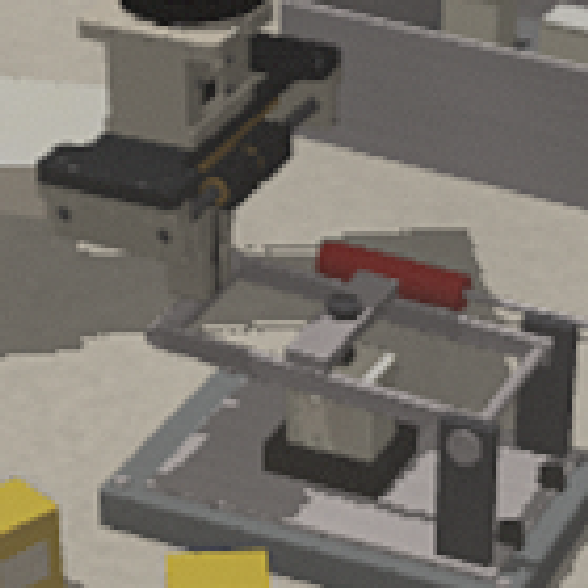

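Bottomed: z is stuck at 0.0899, force is rising to 14 N, and bar travel was about 12.6 mm. I'll lift off straight up.

Request:
step_arm(targets=[[[0, 0, -0.001], [0, 0, 0], -1], [[0, 0, -0.002], [0, 0, 0], -1], [[0, 0, -0.005], [0, 0, 0], -1], [[0, 0, -0.01], [0, 0, 0], -1], [[0, 0, -0.03], [0, 0, 0], -1], [[0, 0, -0.05], [0, 0, 0], -1], [[0, 0, -0.05], [0, 0, 0], -1], [[0, 0, 0], [0, 0, 0], -1]])

```text
t: 33.35
eef_pos: [0.4484, 0.0929, 0.2448]
ee_rot: [3.13, -0.004, 1.667]
force: [-0.4, 0.8, -0.2]
width: 0.0006
```

```bash
python3 st.py; python3 - <<'E'
from wl import *
q,d=viewer.grab_frame('scene');np.savez('scene_s.npz',p=q,d=d)
cv2.imwrite('pics/sc_s.png',cv2.resize(q[130:270,240:380],None,fx=4.2,fy=4.2,interpolation=cv2.INTER_NEAREST)[:,:,::-1])
s,p,d,W,m=look('s',(.085,.0985),near=(.526,.098,.035))
c,T=cam('scene');ca,sa=np.cos(np.radians(5.3)),np.sin(np.radians(5.3))
A=np.load('scene_s.npz');W=cloud(c,T,A['d']);D=W-np.array([.5256,.0985,0]);X=D[...,0]*ca+D[...,1]*sa;Y=-D[...,0]*sa+D[...,1]*ca;Z=W[...,2]
m=(abs(X)<.022)&(abs(Y)<.016)&(Z>.085)&(Z<.104);print('blk top scene',m.sum(),np.percentile(Z[m],[5,25,50,75,95]))
E
python3 bar.py scene_s.npz .118
```

```text
t 33.35 X,Y,z -0.0774 0.0015 0.2448 rot [179.34  -0.22  95.49] F [-0.45  0.82 -0.24] 0.0005532728747796393
t 33.4 [0.4467 0.0926 0.2413] yaw deg 95.45748803739652
948 zmed 0.09424545103112439 ((508.6834716796875, 97.88700866699219), (18.612571716308594, 35.5208854675293), 5.218347549438477)
blk top scene 72 [0.09157914 0.09335909 0.0942246  0.09550497 0.10072778]
101 X [-0.08870996 -0.08071596 -0.07766195] Z [0.10890896 0.11519005 0.11765054]
theta 0.08623221771714215 r 0.1763698903138323
```

View pics/sc_s.png

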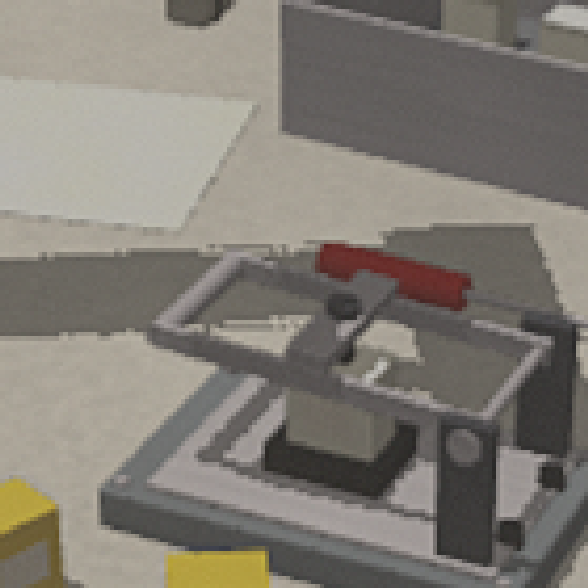

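View pics/w_s.png

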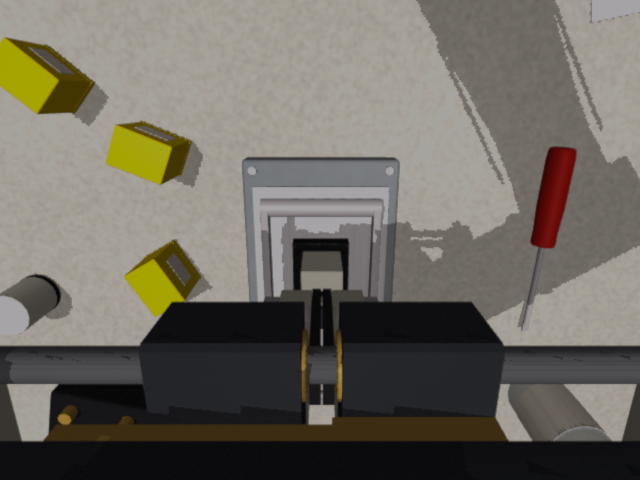

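The block top reads 0.0942 in both views, with 0.094 expected at home. The clamp is down at about 0.08 rad and the hand is well clear. I'll settle and hand in.

Request:
step_arm(targets=[[[0, 0, 0], [0, 0, 0], -1], [[0, 0, 0], [0, 0, 0], -1], [[0, 0, 0], [0, 0, 0], -1], [[0, 0, 0], [0, 0, 0], -1], [[0, 0, 0], [0, 0, 0], -1], [[0, 0, 0], [0, 0, 0], -1], [[0, 0, 0], [0, 0, 0], -1], [[0, 0, 0], [0, 0, 0], -1]])

```text
t: 34.25
eef_pos: [0.4448, 0.0916, 0.2371]
ee_rot: [3.142, 0.0, 1.666]
force: [0.3, 0.1, 0.6]
width: 0.0
```

```bash
python3 -c "
from station import ticket
print(ticket.job_done())"
```

```text
the job is handed in; nothing more can be done
None
```

I set the white oblong block in the cradle and let go, swung the clamp over with the shut fingers, and pressed it down on its bar until it bottomed. The job was handed in at about 34 s; no verdict is reported.

**Pressing:** the bar took about 7–8 N over roughly 12.5 mm. It then stopped at TCP height 0.0899 m with the vertical force rising to about 14 N, and I stopped there.

**Last checks:**
- The block's top was at 0.0942 m in both the scene and wrist views; fully home would be 0.094 m.
- The clamp was down at about 0.07–0.09 rad.
- The hand was clear, with no contact force.
- I saw nothing else moved, but I did not re-measure the other objects at the end.

**What went wrong on the way:**
- The first push passed just over the bar, because the visible fingertips end about 25 mm above the nominal TCP.
- The first press from above caught the bar's outer edge.
- I corrected both by repositioning the fingers.

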